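Close the sample cooler and hold the letter clip open on its card

ROBOT

A 6-joint arm with a two-finger parallel gripper is mounted at the origin on the work surface. World frame = base frame: x ahead of the robot, y to its left, z up, the work surface at z = 0. Lengths are in mm, angles in degrees, forces in N, time in s.
With the tool pointing down it reaches from about 350 to 850 mm from the base axis. Payload 8.1 kg.
Tool frame: the origin (TCP) lies midway between the tips of the shut fingers; the grasp point (between the pads) lies 19 mm behind it (r.tcp_to_grasp is the distance from the TCP to the grasp point, in mm); z points along the fingers, y is the direction in which the jaws open and shut (so a half turn about z gives the same grasp; the last joint's range is limited). The gripper opens to 85 mm and grips with 20 to 120 N. Pads are 22 mm wide; open, the fingers measure 114 mm over their backs; the gripper's body (76 mm by 85 mm) begins 54 mm behind the grasp point. The pads swing forward as they close: fully open they stand 13 mm farther back than shut.
Start: joints at [63.69, 7.471, 85.268, -0, 87.261, -4.893], TCP at [219.072, 558.581, 192.792] pointing down, gripper open.
Joint ranges: [-169.43, 169.43], [-51.17, 129.36], [1.28, 143.12], [-76.62, 256.62], [0, 156.53], [-152.29, 152.29]. Speed limits (degrees/s): [136.94, 136.94, 159.86, 180, 180, 180].

INTERFACE

Orientations are given as [roll, pitch, yaw] about the fixed x, y, z axes, in that order (R = Rz(yaw) Ry(pitch) Rx(roll)).
In Python, from bench import r gives the robot as it stands.
- The arm moves only by the tool jog_arm, never from a script. Its argument "targets" is a list of rows, each a list of 7 numbers: the shift along the tool's x, y, z in m, then the turn, a rotation vector about the tool's x, y, z in rad, then the closure, from 0 (fully open) to 1 (shut). In form: [[dx, dy, dz, wx, wy, wz, claw], ...]. A call has 1 to 5 rows; each row is the pose to reach, as a shift and turn from the pose commanded when the call began, along the tool's axes at that moment; what a row does not reach only later rows make up. A row lasts 1/12 s, in which the tool goes at most 41.7 mm and 7.16 degrees, less where a joint would pass 70% of its speed; a pose out of reach is approached as far as the arm can. A call with a gripper value outside its range is refused whole. The fingers move at their own pace and stop on an object; "newtons" is the grip in N (left out, the last holds). Time passes only in rows, so rows that repeat a pose let the fingers close. It gives the time, the measured TCP pose, the force and the opening at its end, in the units of the state.
- r.sense(): the state, without advancing time (a new reading comes with each control period).
- r.snapshot(name): name is "side" or "top"; returns a dict with "pixels" (384x512x3 uint8, red, green, blue), "fx", "fy", "cx", "cy" (pixels), "origin" and "attitude" of the camera in the world. Camera axes: x right, y down, z forward; pixel columns grow to the right and rows downward; lengths in mm; the calibration is good to about 2 mm. A picture is of the moment at which its call begins. There is no depth.
- r.hand_in(): hands the job in, once; it reports no verdict.
The state is a dict: "time": time; "joint_pos": joint angles; "qd": joint speeds; "joint_efforts": joint torques, N m; "tool_pos": TCP position; "tcp_rot": TCP orientation; "ft_force": force on the tool from outside, world axes, zero at the start; "wrist_torque": the same for the moment, N m; "finger_gap": finger opening in mm.
Only numpy, scipy, OpenCV 4.12 (cv2) and the standard library are available. Lean on these libraries where they do the work, as an engineer would, in place of code of your own. Each camera call takes 0.05 s, during which the arm holds its last target.

TASK

Get the sample cooler ready to go: slide its flat cover fully shut over the tubes, then squeeze the dark steel letter clip open, take it off the back plate of the document sorter, and bring it over the middle of the upper edge of the white card that stands on the cooler. Finish while holding it there, upright, in line with the card, squeezed wide open with the card's edge well inside its mouth and no part of the clip touching the card, so that I can slip the dispatch note in beside the card; do not let go of the clip. Do not knock the card, and leave everything else on the bench where it is.

Things in the scene. Friction and masses are not known exactly. Their poses are not given: they have to be found in the camera images.
- cover (a joint): Sliding cover of the cooler, m: 0 = fully shut over the tube compartment, against its stop; grows to 0.13 as it opens towards the cooler's -y end. About 2 N of friction; it stays where it is left. It starts 0.07 to 0.125 open.
- cover_grip (a point): Point in the black grip bar amid the cover (grey plate 132 x 132 x 5 mm, upper face 101 mm above the bench). The bar is 40 mm long along x, 12 mm thick along y, 28 mm high above the plate; this point is 17 mm above the plate, 11 mm below the bar's top. Axes are the cooler's: +y is the way the cover shuts, z up.
- card: White rigid plastic card standing upright on the cooler's deck, beyond the cover. Origin in the middle of its upper edge, 170 mm above the bench. The edge runs 110 mm along y; the card is 3 mm thick along x and shows 61 mm above its holder (deck 95 mm above the bench). Fixed to the cooler: it does not give.
- sorter: White sheet-steel document sorter, fixed, base 100 x 140 mm. Origin at the centre of its underside. Three upright plates, 3 mm thick, run along y; the clip sits on the upper edge of the back one, at x = +30 mm, 125 mm high; the rest stays below 103 mm.
- clip: Dark steel letter clip (bulldog clip), about 70 g, loose. It starts pushed home on the sorter's back plate, jaws down, handles up. Origin on the axis of its spring barrel (12 mm across, 60 mm long along y), which rests on the plate's edge, 131 mm above the bench. z points from jaws to handles; the halves lie on the +x and -x sides and turn about y.
- clip_grip (a point): Point midway between the clip's two flat handles, 20 mm above the barrel axis. Handles: 30 mm wide along y, 36 mm long up from that axis, splayed to 44 mm at the top; pressed together along x (4 N, rising to 7-12 N) they stop upright and parallel, 18 mm over the outer faces, jaws fully open. Keep fingertips above the barrel axis: below it the open jaws are wider than the handles.
- clip_mouth (a point): Point on the clip's middle plane, 30 mm below the barrel axis, level with the lips of the jaws when they are fully open. Jaws are 66 mm wide along y; fully open, the lips stand 26 mm apart inside and the mouth is 23 mm deep, from the lips up to the underside of the barrel.
- clip_jaw (a joint): Opening angle of each half of the clip, rad (both halves move alike, mirrored): 0 when clamped on the sorter's 3 mm plate, -0.04 when shut on nothing, 0.38 fully open at the stop; the lips part by about 64 mm times this angle.
- tube_rack: Blue tube rack with yellow-capped tubes, 100 x 144 x 114 mm, fixed, origin at the centre of its underside. It and the sorter may have changed places.
- adapter: Black power adapter, loose, 60 x 140 x 33 mm with a stub at +y; leave alone. Origin under its centre.
- reagent_bottle: Glass bottle, loose, 70 mm across, 150 mm high; leave alone. Origin under its centre.
- small_jar: Amber jar, loose, 38 mm across, 62 mm high; leave alone. Origin under its centre.
- marker: Marker pen lying along its x, loose, 132 mm long, 16 mm thick; leave alone. Origin under its middle.
- tip_box: Pipette tip box, loose, 85 x 122 x 64 mm; leave alone. Origin under its centre.
- timer: Flat white timer, loose, 65 x 65 x 18 mm; leave alone. Origin under its centre.
- orange_box: Orange plastic box, loose, 75 x 75 x 40 mm; leave alone. Origin under its centre.

How it is judged (in metres and radians):
On the way, in this order (a step that is already met when the one before it is completed fails the run):
1. the cover is slid fully shut over the tubes while the clip is still on the sorter (value of joint cover below 0.005 m and distance of clip from where it was at the start of the episode below 0.01 m), for 0.2 s.
2. the clip, squeezed open, has been lifted clear of the sorter (value of joint clip_jaw above 0.2 rad and z of clip_mouth in the frame of sorter above 0.13 m and contact force between clip and sorter below 0.1 N and contact force between the fingers and clip above 2 N), for 0.2 s.
At the end, for the whole second after the job is handed in: Cover shut within 6 mm; fingers hold the clip (over 3 N), open at least 0.28 rad, still, upright within 15 deg, touching neither card nor sorter; card edge 5-24 mm inside the mouth, between the jaws, in line within 12 deg, within 20 mm of the edge's middle (value of joint cover below 0.006 m and value of joint clip_jaw above 0.28 rad and contact force between the fingers and clip above 3 N and contact force between clip and card below 0.2 N and contact force between clip and sorter below 0.2 N and linear speed of clip below 0.03 m/s and angle between clip's own z axis and vertical below 0.26 rad and height (world z) of clip_mouth above 0.145 m and z of card in the frame of clip_mouth between 0.005 and 0.024 m and x of card in the frame of clip_mouth between -0.01 and 0.01 m and y of clip_mouth in the frame of card between -0.02 and 0.02 m and angle between the y axis of clip and the y axis of card, either way round below 0.21 rad); the arm keeps its last pose, push and grip.
It fails at once if the card is knocked (pressed with more than 12 N) (contact force between anything else and card above 12 N).
It fails at once if a bystander is pushed more than 25 mm from its place or tipped (distance of any of adapter, reagent_bottle, small_jar, marker, tip_box, timer, orange_box from where it was at the start of the episode above 0.025 m or angle between any of reagent_bottle, small_jar's own z axis and vertical above 0.5 rad).
It fails at once if the clip is dropped (height (world z) of clip below 0.09 m).
It also fails if it takes over 51 s, if anything falls off the work surface, if the arm or the gripper's body presses on something with over 40 N, if the wrist force passes 120 N, or if a joint passes its speed limit or range.

## Working session

There is one attempt and no reset: what is moved stays moved. The work goes in short steps, Python scripts to look and compute and a tool call to move; the robot and the scene stay as the last step left them, time stands still between calls to the robot, and variables do not carry over. Pictures are saved under pics/ and viewed, and the job is handed in when it is done.

Besides the shell and the picture viewer there is one more tool, called as a command line: name --pt "numbers of a row" for each row, then --argument value for the rest. jog_arm: Moves the arm, as the interface text tells. Its arguments: {"type":"object","properties":{"targets":{"type":"array","items":{"type":"array","items":{"type":"number"}}},"newtons":{"type":"number"}},"required":["targets"]}

```bash
mkdir -p pics; ls; python3 - <<'E'
from bench import r
import cv2,pickle
d={}
for n in("side","top"):
    s=r.snapshot(n); d[n]=s
    cv2.imwrite(f"pics/{n}0.png",cv2.resize(s["pixels"][:,:,::-1],None,fx=1.5,fy=1.5))
    print({k:v for k,v in s.items() if k!="pixels"})
pickle.dump(d,open("s0.pkl","wb"))
print(r.sense(), r.tcp_to_grasp)
E
```

```text
pics
{'fx': 465.89981283054107, 'fy': 465.89981283054107, 'cx': 257.81029373630133, 'cy': 191.23699936626446, 'origin': array([-226.67820337, -868.49064819, 1094.61306376]), 'attitude': array([-127.97954152,   -1.06556294,  -39.31402535])}
{'fx': 453.92240598519936, 'fy': 453.92240598519936, 'cx': 260.0372068846298, 'cy': 184.03082623313148, 'origin': array([ 422.59362985,   54.61061788, 1383.12951876]), 'attitude': array([-173.50348038,    0.80515298,  -89.37044049])}
{'time': 0.1, 'joint_pos': array([ 6.36908282e+01,  7.51116372e+00,  8.53217957e+01, -1.00542558e-03,
        8.72618253e+01, -4.89282520e+00]), 'qd': array([-0.05990626, -0.05530937, -0.02515544,  0.06763697, -0.00432573,
       -0.05915779]), 'joint_efforts': array([ 1.21448058e-03, -5.70952678e+01, -5.01942086e+01, -2.30229871e-04,
        8.11863109e-03,  3.12158500e-05]), 'tool_pos': array([218.82448035, 558.08300022, 191.85731781]), 'tcp_rot': array([-1.79905475e+02, -7.08385156e-03,  1.58583696e+02]), 'ft_force': array([-0.33909322, -0.36293592,  0.57803987]), 'wrist_torque': array([ 0.00745689, -0.0208871 ,  0.0164618 ]), 'finger_gap': 85.5733611085186} 18.700000000000003
```

View pics/side0.png

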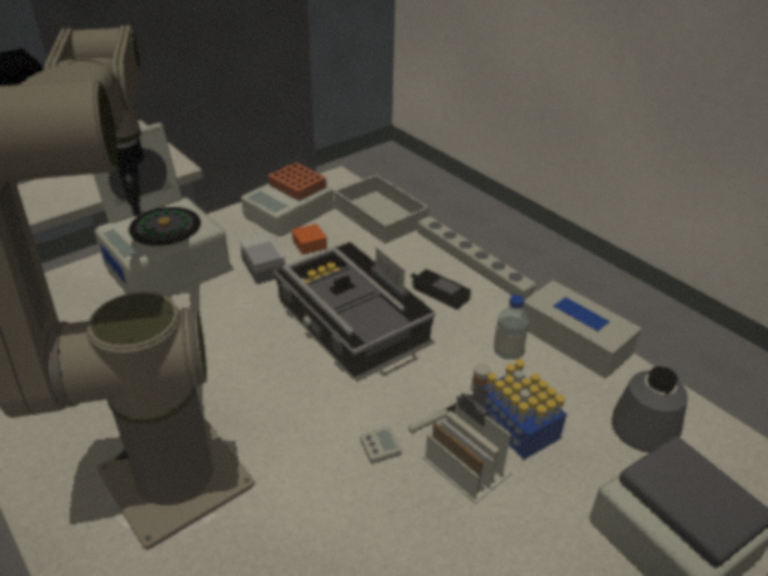

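View pics/top0.png

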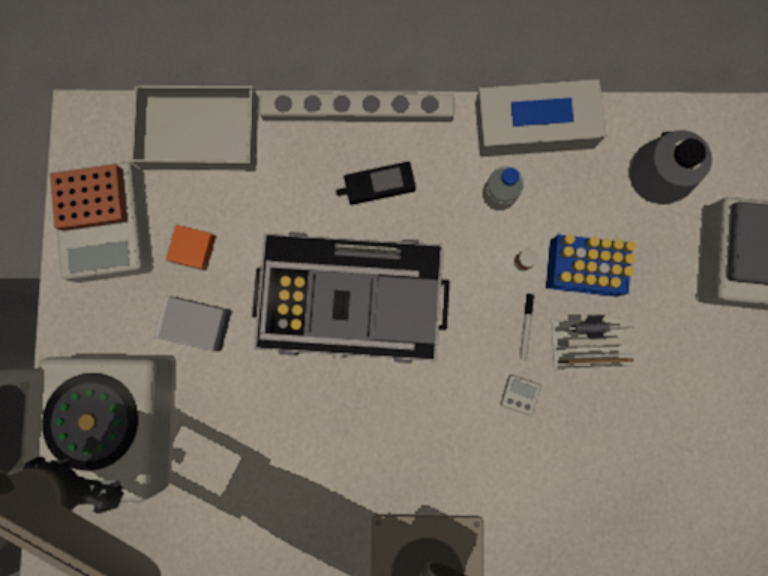

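The top view shows the cooler at about (350,297) with the grip bar at (341,305) and the card at (367,248). The sorter is at (590,342) with the clip at (590,326), and the blue rack stands behind it. I'll zoom in for measurement.

```bash
python3 - <<'E'
import cv2,pickle,numpy as np
d=pickle.load(open("s0.pkl","rb"))
def crop(n,x0,x1,y0,y1,f,name):
    p=d[n]["pixels"][y0:y1,x0:x1,::-1].astype(float)
    p=np.clip(p*1.5,0,255).astype(np.uint8)
    p=cv2.resize(p,None,fx=f,fy=f,interpolation=cv2.INTER_CUBIC)
    cv2.imwrite("pics/"+name,p); print(name,p.shape)
crop("top",160,310,145,245,5,"c1.png")
crop("top",325,445,150,260,5,"c2.png")
crop("side",175,305,150,255,5,"c3.png")
crop("side",270,390,225,340,5,"c4.png")
E
```

```text
c1.png (500, 750, 3)
c2.png (550, 600, 3)
c3.png (525, 650, 3)
c4.png (575, 600, 3)
```

View pics/c1.png

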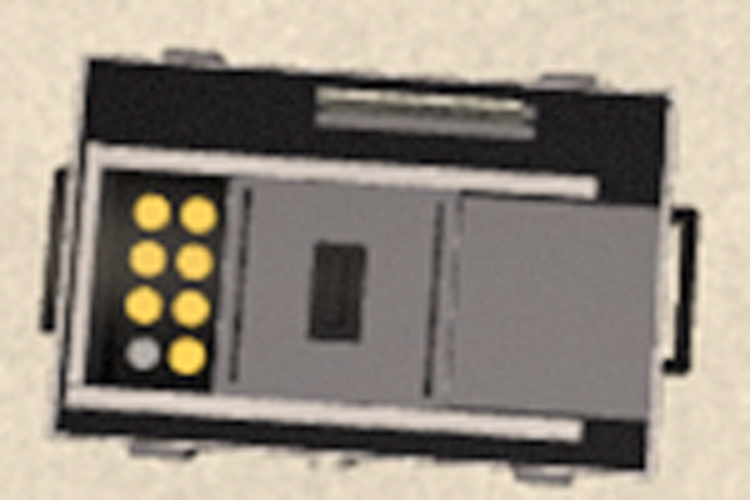

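View pics/c2.png

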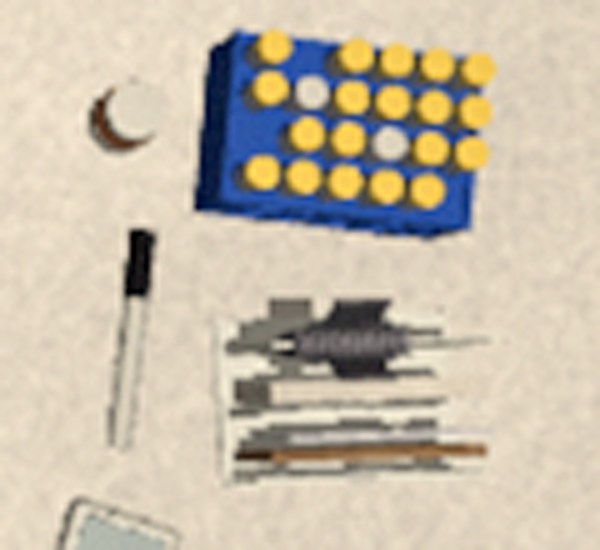

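View pics/c3.png

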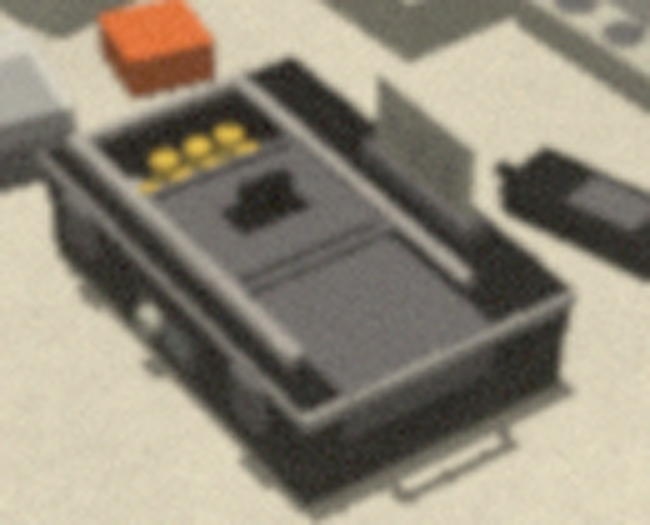

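View pics/c4.png

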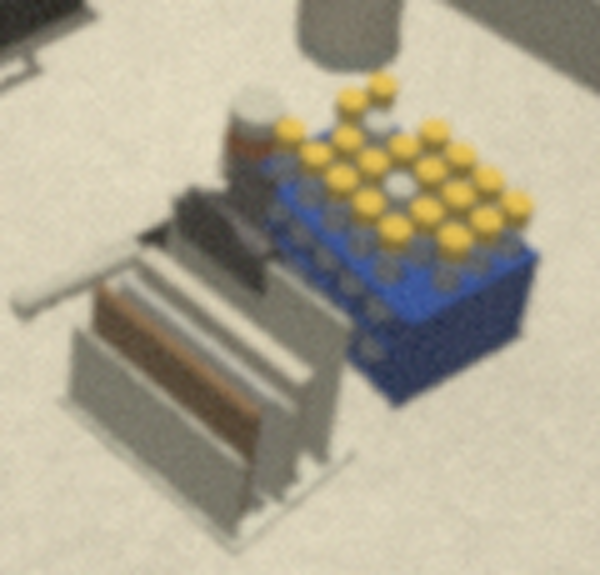

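```bash
cat > h.py <<'E'
import numpy as np,cv2,pickle
from scipy.spatial.transform import Rotation as R
def ray(s,u,v):
    d=np.array([(u-s["cx"])/s["fx"],(v-s["cy"])/s["fy"],1.])
    return np.array(s["origin"]),R.from_euler("xyz",s["attitude"],degrees=True).as_matrix()@d
def onz(s,u,v,z):
    o,d=ray(s,u,v); return o+d*(z-o[2])/d[2]
def proj(s,p):
    q=R.from_euler("xyz",s["attitude"],degrees=True).as_matrix().T@(np.array(p)-s["origin"])
    return np.array([s["fx"]*q[0]/q[2]+s["cx"],s["fy"]*q[1]/q[2]+s["cy"]])
def tri(s1,p1,s2,p2):
    o1,d1=ray(s1,*p1);o2,d2=ray(s2,*p2)
    A=np.stack([d1,-d2],1);t=np.linalg.lstsq(A,o2-o1,rcond=None)[0]
    a,b=o1+d1*t[0],o2+d2*t[1]
    return (a+b)/2,np.linalg.norm(a-b)
def crop(s,x0,y0,w,h,f,name,gain=1.5,off=0):
    p=np.clip((s["pixels"][y0:y0+h,x0:x0+w,::-1].astype(float)-off)*gain,0,255).astype(np.uint8)
    p=cv2.resize(p,None,fx=f,fy=f,interpolation=cv2.INTER_CUBIC)
    for i in range(0,w,10):
        cv2.line(p,(i*f,0),(i*f,6),(0,0,255),1); cv2.putText(p,str(x0+i),(i*f,16),0,.4,(0,0,255),1)
    for i in range(0,h,10):
        cv2.line(p,(0,i*f),(6,i*f),(0,0,255),1); cv2.putText(p,str(y0+i),(8,i*f+4),0,.4,(0,0,255),1)
    cv2.imwrite("pics/"+name,p)
E
python3 - <<'E'
from h import *
d=pickle.load(open("s0.pkl","rb"));t=d["top"];s=d["side"]
crop(t,205,175,60,60,10,"d1.png",3,25)
crop(t,365,205,70,50,10,"d2.png",2)
crop(s,215,160,70,55,10,"d3.png",3,20)
crop(s,290,255,70,55,10,"d4.png",2)
for p in[(218,193),(232,193)]:print(onz(t,*p,101))
E
```

```text
[541.6422151  193.36062723 101.        ]
[542.02705327 153.55793187 101.        ]
```

View pics/d1.png

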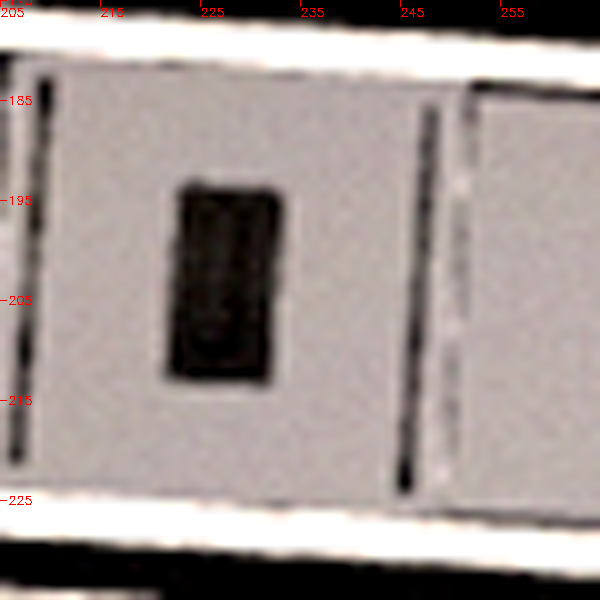

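View pics/d2.png

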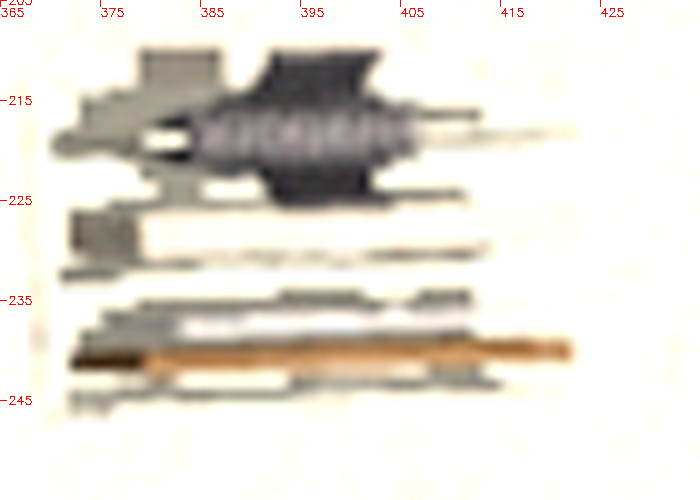

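View pics/d3.png

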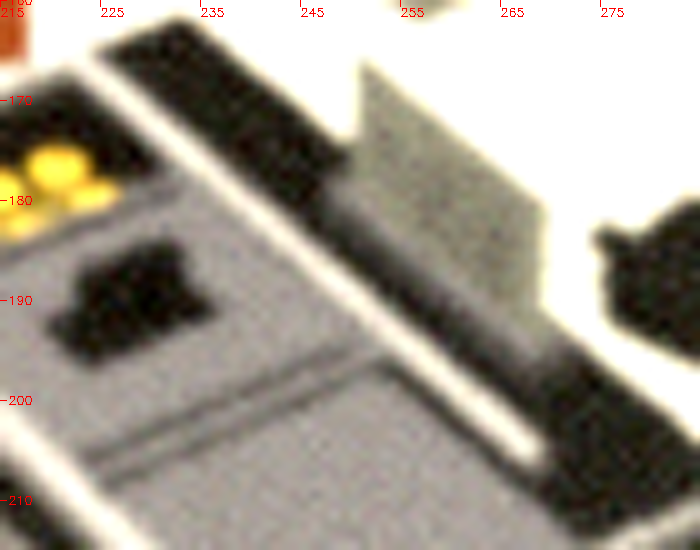

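View pics/d4.png

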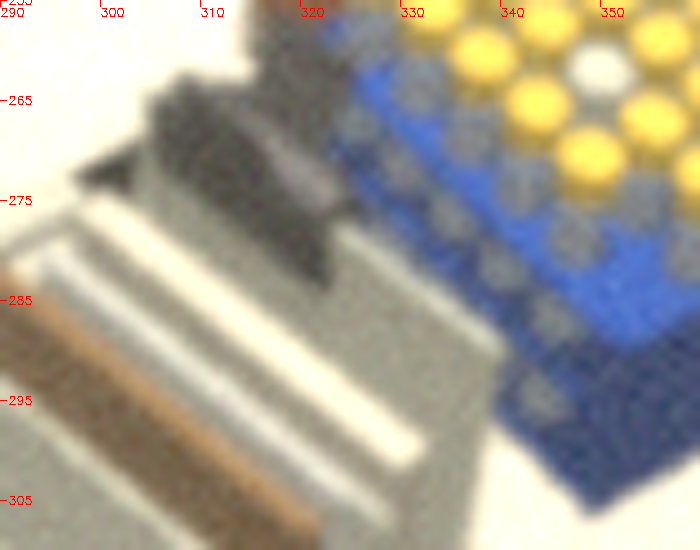

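```bash
python3 - <<'E'
from h import *
d=pickle.load(open("s0.pkl","rb"));t=d["top"];s=d["side"]
crop(t,215,185,25,35,20,"e1.png",6,5)
crop(s,215,178,35,25,20,"e2.png",6,5)
g=t["pixels"].astype(int).sum(2)//3
print(g[190:216,219:236])
E
```

```text
[[83 82 82 83 81 83 82 83 82 81 82 83 82 83 82 83 84]
 [83 83 85 83 84 83 82 84 82 82 83 82 83 83 84 83 83]
 [82 84 82 84 81 76 80 86 84 84 85 85 83 83 83 83 82]
 [83 82 83 78 61 48 56 67 66 67 68 69 66 74 82 82 84]
 [81 82 85 66 36 31 31 28 29 31 35 33 33 44 69 83 83]
 [84 83 83 69 33 28 32 30 25 29 31 29 29 24 61 86 85]
 [84 83 84 67 28 30 26 29 33 27 25 29 31 28 60 85 83]
 [83 84 84 69 29 31 27 30 33 29 27 30 31 29 64 86 83]
 [84 83 82 62 32 32 30 31 33 28 23 32 31 34 65 86 83]
 [85 84 78 52 34 32 30 34 34 29 27 32 31 40 68 84 84]
 [83 85 76 52 36 35 31 33 35 27 29 32 32 44 71 84 84]
 [84 84 79 53 31 32 29 33 33 26 27 36 30 52 76 86 81]
 [83 83 76 49 32 31 31 36 33 29 29 31 33 51 75 85 83]
 [83 84 72 44 32 29 30 33 29 28 28 34 34 50 75 86 84]
 [84 84 72 44 28 29 29 32 30 25 29 33 31 56 81 84 84]
 [84 85 71 41 29 30 29 33 25 25 26 31 27 64 87 85 82]
 [85 86 69 34 26 31 32 31 33 23 27 33 29 64 85 84 84]
 [84 84 68 35 29 28 28 28 27 22 26 27 29 63 85 83 85]
 [84 87 69 30 28 26 31 30 26 19 28 29 29 65 86 84 85]
 [85 84 67 28 29 23 24 24 22 18 27 30 25 63 86 85 82]
 [83 87 66 27 27 28 23 23 22 25 29 29 28 63 87 85 84]
 [84 81 60 24 28 28 28 26 30 30 28 27 31 66 88 83 85]
 [82 81 60 40 33 24 27 24 23 24 22 23 35 68 85 84 84]
 [83 85 78 71 68 64 62 63 63 62 64 55 54 75 84 84 83]
 [83 84 85 85 85 88 86 85 87 88 85 81 81 85 84 84 85]
 [82 81 83 83 85 83 84 84 83 84 84 85 83 85 84 84 84]]
```

View pics/e1.png

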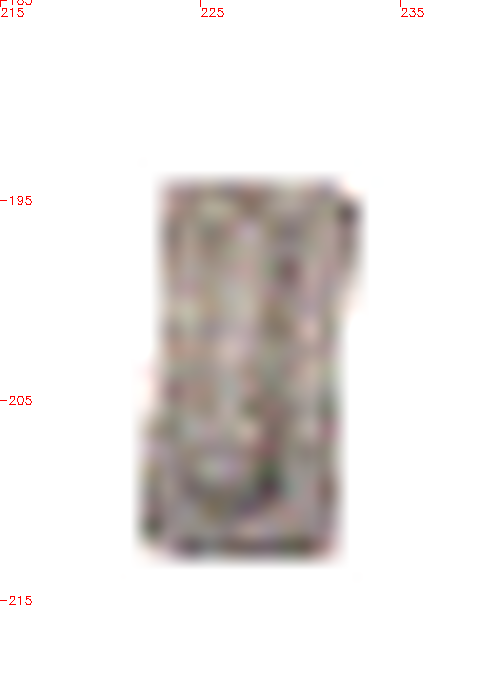

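View pics/e2.png

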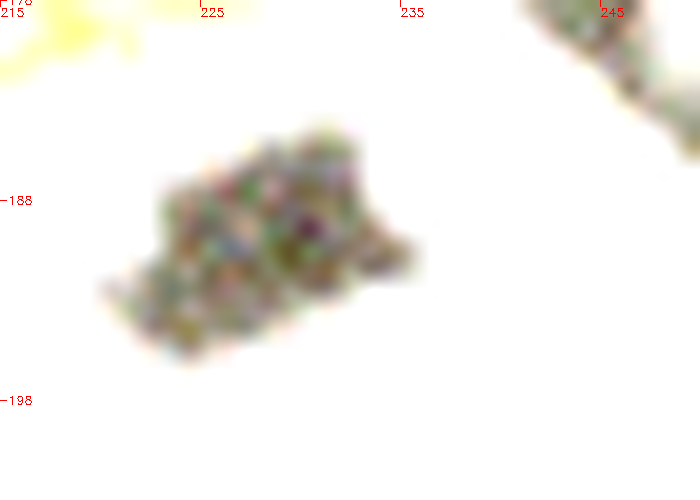

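```bash
python3 - <<'E'
from h import *
d=pickle.load(open("s0.pkl","rb"));t=d["top"];s=d["side"]
crop(t,218,155,60,25,13,"f1.png",1.6)
crop(t,380,205,32,24,24,"f2.png",1.6)
def yaw(a,b): v=b-a; return np.degrees(np.arctan2(v[1],v[0]))
for a,b in[((209.7,183.5),(206.7,221)),((248,186),(245.5,224)) ]:
    A,B=onz(t,*a,101),onz(t,*b,101); print("x-dir yaw",yaw(B,A),np.linalg.norm(A-B))
print("base",onz(t,227.4,203,101),"top",onz(t,226,202,129))
a=onz(t,226,202,129);print(proj(s,a),proj(s,onz(t,227.4,203,101)))
m=np.all(t["pixels"]<60,axis=2).astype(np.uint8);
k=np.zeros_like(m);k[190:216,219:236]=m[190:216,219:236]
c=cv2.findContours(k,0,2)[0];print([cv2.minAreaRect(x) for x in c])
# rails: long outer edges
g=t["pixels"].astype(int)
mm=((g.min(2)>110)).astype(np.uint8)
print(mm[170:200,180:282].sum())
E
```

```text
x-dir yaw -3.2062617606398254 106.73604854771867
x-dir yaw -2.9430382865997062 107.8506221978172
base [513.46061097 166.08796176 101.        ] top [514.21318864 167.59070773 129.        ]
[228.26271035 184.7003151 ] [228.51142025 191.44018913]
[((227.0, 203.0), (20.0, 10.0), 90.0)]
264
```

View pics/f1.png

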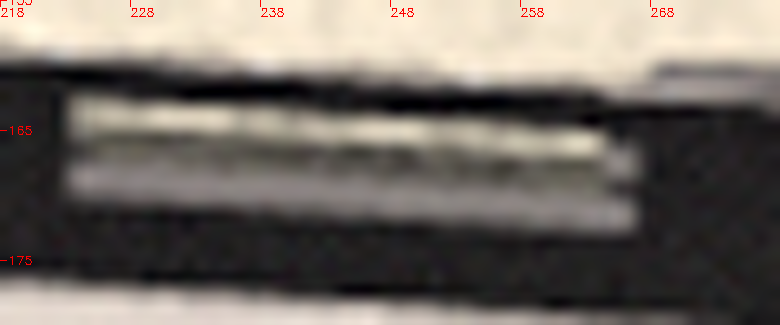

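View pics/f2.png

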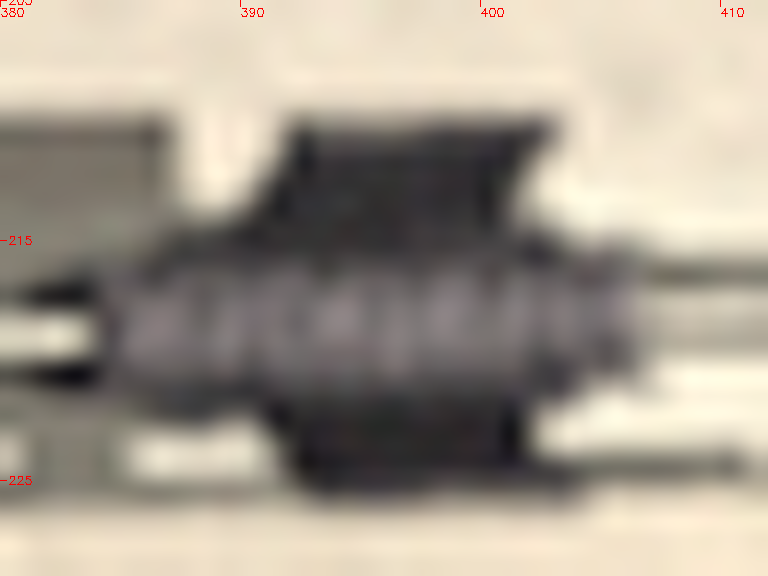

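```bash
python3 - <<'E'
from h import *
d=pickle.load(open("s0.pkl","rb"));t=d["top"];s=d["side"]
a,b=onz(t,222.9,163.3,170),onz(t,264.0,165.5,170)
c=(a+b)/2;v=a-b
print("card",a,b,c,np.linalg.norm(v),"yaw of y dir -90",np.degrees(np.arctan2(v[1],v[0]))-90)
print(proj(s,a),proj(s,b))
b1,b2=onz(t,383.7,218.5,137),onz(t,406.2,218.5,137)
print("barrel",b1,b2,(b1+b2)/2,np.linalg.norm(b1-b2))
for p in[(397,209.5),(397,225.1)]:print("handle",onz(t,*p,166))
for p in ([b1[0],b1[1],131],[b2[0],b2[1],131]):print(proj(s,p))
# sorter plate edge z125: right part visible row
for p in[(410,218.4),(421,217.4)]:print("plate",onz(t,*p,125))
# brown & white sheets, rack edges for yaw
m=np.all(np.abs(t["pixels"].astype(int)-[0,0,0])>=0,axis=2)
hsv=cv2.cvtColor(t["pixels"],cv2.COLOR_RGB2HSV)
k=((hsv[...,0]>105)&(hsv[...,0]<130)&(hsv[...,1]>120)).astype(np.uint8);k[:,:360]=0;k[:150]=0
for q in cv2.findContours(k,0,2)[0]:
    if cv2.contourArea(q)>200:print("rack",cv2.minAreaRect(q))
k=((hsv[...,0]>8)&(hsv[...,0]<18)&(hsv[...,1]>90)).astype(np.uint8);k[:225]=0;k[260:]=0;k[:,:360]=0;k[:,430:]=0
for q in cv2.findContours(k,0,2)[0]:
    if cv2.contourArea(q)>15:print("brown",cv2.minAreaRect(q))
crop(s,285,245,80,60,10,"g1.png",2)
E
```

```text
card [616.09551905 174.34412513 170.        ] [611.05285859  63.02079147 170.        ] [613.57418882 118.6824583  170.        ] 111.43748490015119 yaw of y dir -90 -2.5935784150543384
[250.39874015 163.57039037] [270.01404007 179.08326152]
barrel [ 472.80338682 -264.87174903  137.        ] [ 473.44281615 -326.00422675  137.        ] [ 473.12310148 -295.43798789  137.        ] 61.135821756058725
handle [ 495.99367683 -293.29365756  166.        ]
handle [ 454.47974907 -292.3387543   166.        ]
[307.80279905 262.83227729]
[323.55808976 275.63095694]
plate [ 474.31624966 -340.0922718   125.        ]
plate [ 477.37949133 -370.30918209  125.        ]
rack ((392.423095703125, 177.1154022216797), (54.947383880615234, 35.59796905517578), 7.125016689300537)
brown ((397.0060729980469, 240.18312072753906), (2.565242052078247, 48.03999328613281), 88.09085083007812)
```

```bash
cat > m.py <<'E'
import sys,json
import numpy as np
from scipy.spatial.transform import Rotation as R
# usage: m.py x0 y0 z0 yaw0  x y z yaw  (commanded -> target), prints total shift/turn in tool axes
a=list(map(float,sys.argv[1:9]))
R0=R.from_euler("xyz",[180,0,a[3]],degrees=True);R1=R.from_euler("xyz",[180,0,a[7]],degrees=True)
d=R0.inv().apply(np.array(a[4:7])-a[:3])/1000;w=(R0.inv()*R1).as_rotvec()
n=int(max(np.linalg.norm(d)/.040,np.abs(w).max()/.122)+.999)
print("shift",d.round(4),"turn",w.round(4),"rows>=",n)
E
python3 m.py 219.07 558.58 192.79 158.58 512 105 240 87.2
```

```text
shift [-0.4383 -0.3153 -0.0472] turn [ 0.     -0.      1.2458] rows>= 14
```

jog_arm --pt "0 0 -0.03 0 0 0 1" --pt "-0.03 -0.021 -0.047 0 0 0 1" --pt "-0.061 -0.0435 -0.047 0 0 0 1" --pt "-0.092 -0.066 -0.047 0 0 0 1" --pt "-0.123 -0.088 -0.047 0 0 0 1" --newtons 30

```text
time: 0.52
tool_pos: [301.8, 430.4, 239.8]
tcp_rot: [-180.0, 0.0, 158.6]
ft_force: [0.4, -0.7, -0.0]
finger_gap: 25.8
```

jog_arm --pt "-0.031 -0.0225 0 0 0 0 1" --pt "-0.062 -0.045 0 0 0 0 1" --pt "-0.093 -0.0675 0 0 0 0 1" --pt "-0.124 -0.09 0 0 0 0 1" --pt "-0.155 -0.1125 0 0 0 0 1"

```text
time: 0.93
tool_pos: [405.0, 268.6, 239.5]
tcp_rot: [-180.0, -0.0, 158.6]
ft_force: [0.6, -0.4, -0.7]
finger_gap: 0.0
```

jog_arm --pt "-0.031 -0.0225 0 0 0 0 1" --pt "-0.062 -0.045 0 0 0 0 1" --pt "-0.093 -0.0675 0 0 0 0 1" --pt "-0.124 -0.09 0 0 0 0 1" --pt "-0.1603 -0.1148 0 0 0 0 1"

```text
time: 1.35
tool_pos: [510.9, 105.3, 239.5]
tcp_rot: [180.0, -0.0, 158.6]
ft_force: [0.6, 1.0, 0.2]
finger_gap: -0.0
```

jog_arm --pt "0 0 0 0 0 0.12 1" --pt "0 0 0 0 0 0.24 1" --pt "0 0 0 0 0 0.36 1" --pt "0 0 0 0 0 0.48 1" --pt "0 0 0 0 0 0.6 1"

```text
time: 1.77
tool_pos: [510.4, 106.6, 239.2]
tcp_rot: [-179.9, -0.0, 123.8]
ft_force: [-0.3, 0.1, -0.1]
finger_gap: 0.0
```

jog_arm --pt "0 0 0 0 0 0.12 1" --pt "0 0 0 0 0 0.24 1" --pt "0 0 0 0 0 0.36 1" --pt "0 0 0 0 0 0.48 1" --pt "0 0 0 0 0 0.6 1"

```text
time: 2.18
tool_pos: [510.4, 106.9, 239.3]
tcp_rot: [-179.9, 0.0, 89.5]
ft_force: [-0.1, 0.9, -0.1]
finger_gap: 0.0
```

jog_arm --pt "0 0 0 0 0 0.0458 1" --pt "0 0 0 0 0 0.0458 1"

```text
time: 2.35
tool_pos: [510.4, 106.9, 239.3]
tcp_rot: [-179.9, 0.0, 87.1]
ft_force: [-0.4, -0.7, -0.3]
finger_gap: 0.1
```

jog_arm --pt "0.01 0.002 0.035 0 0 0 1" --pt "0.02 0.002 0.07 0 0 0 1" --pt "0.02 0.002 0.1 0 0 0 1" --pt "0.02 0.002 0.124 0 0 0 1" --pt "0.02 0.002 0.129 0 0 0 1"

```text
time: 2.77
tool_pos: [509.8, 126.4, 105.2]
tcp_rot: [-179.5, 0.1, 87.3]
ft_force: [-1.1, -0.4, -0.3]
finger_gap: 0.2
```

```bash
python3 - <<'E'
from bench import r
from h import *
t=r.snapshot("side");crop(t,195,140,80,60,10,"i1.png",2)
print(r.sense()["ft_force"],r.sense()["tool_pos"])
E
```

```text
[ 0.04245362 -0.75114528 -0.30612115] [510.6000113  126.38296854 106.69346695]
```

View pics/i1.png

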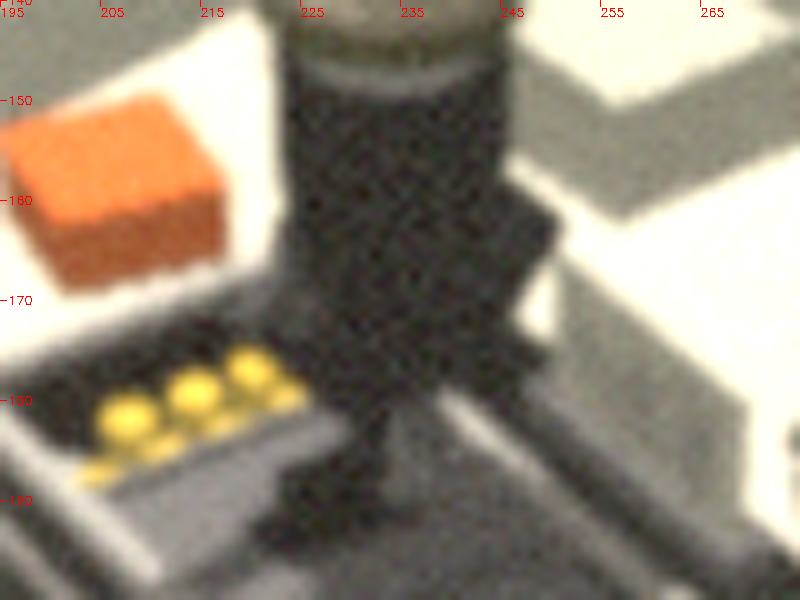

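jog_arm --pt "0.012 0.002 -0.002 0 0 0 1" --pt "0.024 0.002 -0.002 0 0 0 1" --pt "0.036 0.002 -0.002 0 0 0 1" --pt "0.048 0.002 -0.002 0 0 0 1" --pt "0.06 0.002 -0.002 0 0 0 1"

```text
time: 3.23
tool_pos: [519.4, 188.6, 114.3]
tcp_rot: [179.9, -0.0, 87.3]
ft_force: [-0.3, 0.5, 0.1]
finger_gap: -0.0
```

jog_arm --pt "0.006 0 0 0 0 0 1" --pt "0.012 0 0 0 0 0 1" --pt "0.018 0 0 0 0 0 1" --pt "0.022 0 0 0 0 0 1" --pt "0.024 0 0 0 0 0 1"

```text
time: 3.65
tool_pos: [519.7, 211.0, 112.7]
tcp_rot: [-180.0, 0.0, 87.2]
ft_force: [1.3, 0.1, -0.2]
finger_gap: -0.3
```

```bash
python3 - <<'E'
from bench import r
from h import *
t=r.snapshot("side");crop(t,180,140,80,60,10,"j1.png",2)
t=r.snapshot("top");crop(t,160,145,130,100,6,"j2.png",1.5)
print(r.sense()["ft_force"],r.sense()["tool_pos"],r.sense()["tcp_rot"])
E
```

```text
[-0.05471743 -0.42938464  0.03467804] [519.68240268 210.66356258 112.66975286] [-1.79987569e+02  7.14260579e-03  8.72106086e+01]
```

View pics/j1.png

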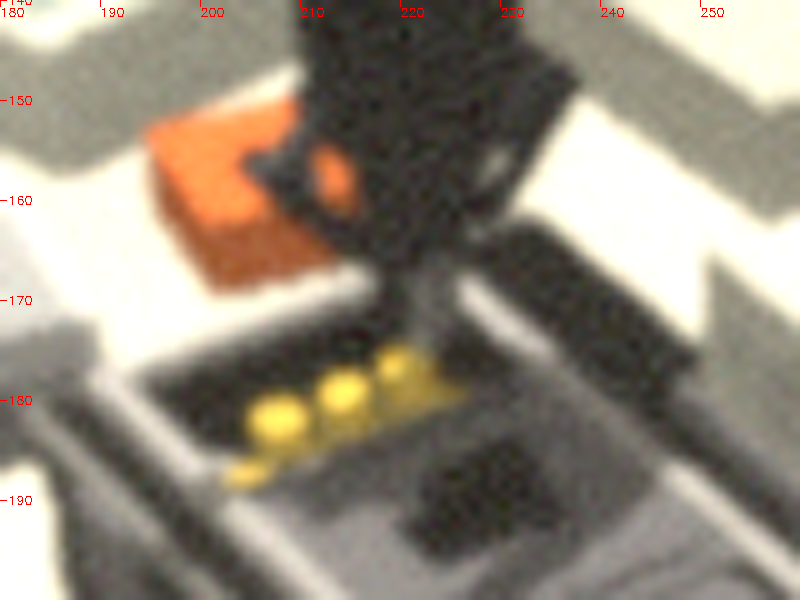

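View pics/j2.png

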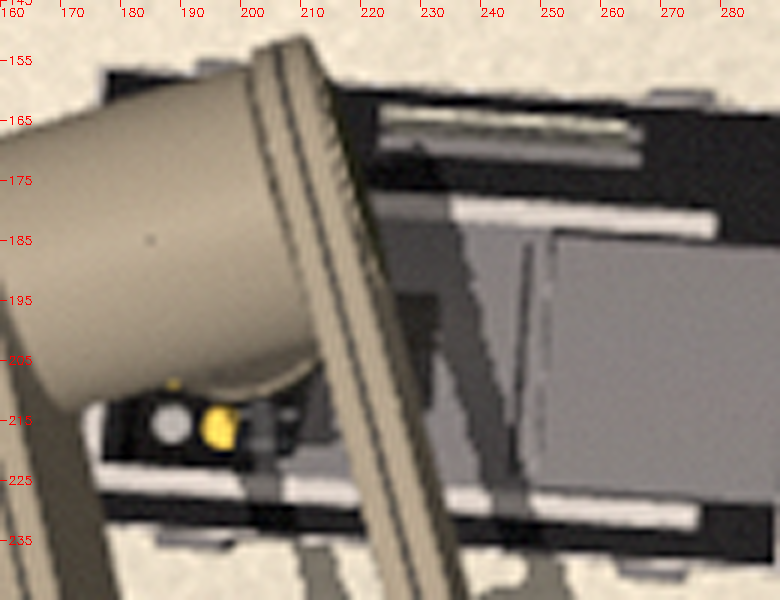

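```bash
python3 - <<'E'
from h import *
d=pickle.load(open("s0.pkl","rb"));t=d["top"];s=d["side"]
print(proj(s,[510.6,126.4,106.7]),proj(s,[519.7,210.7,112.7]), proj(s,[513.5,166.5,129]),proj(s,[513.5,166.5,101]))
print(proj(t,[510.6,126.4,106.7]),proj(t,[519.7,210.7,112.7]),proj(t,[219,558,192]))
E
```

```text
[234.75983495 196.11303592] [222.30098163 181.95936017] [228.28450329 184.92978639] [228.4496362  191.37801112]
[241.2739044  204.00881679] [211.2298308  200.32703064] [ 70.0730694  313.18595372]
```

```bash
python3 - <<'E'
from bench import r
from h import *
t=r.snapshot("side");crop(t,200,150,40,40,15,"k1.png",5,5)
t=r.snapshot("top");crop(t,180,180,60,45,13,"k2.png",4,5)
print(r.sense()["finger_gap"])
E
```

```text
0.02151956192100499
```

View pics/k1.png

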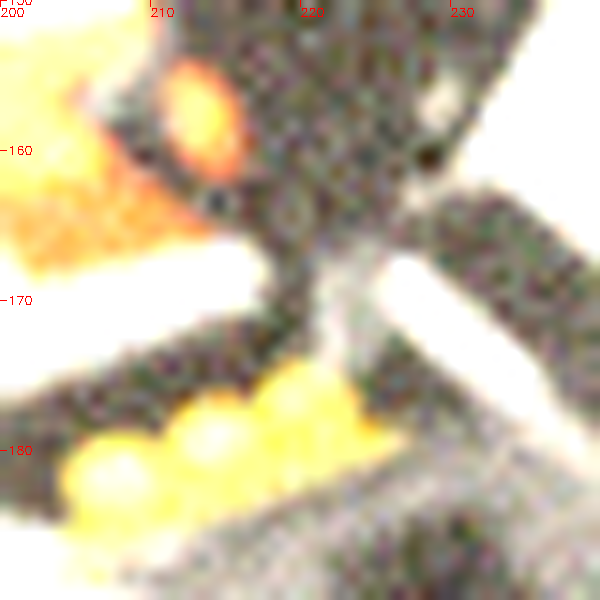

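View pics/k2.png

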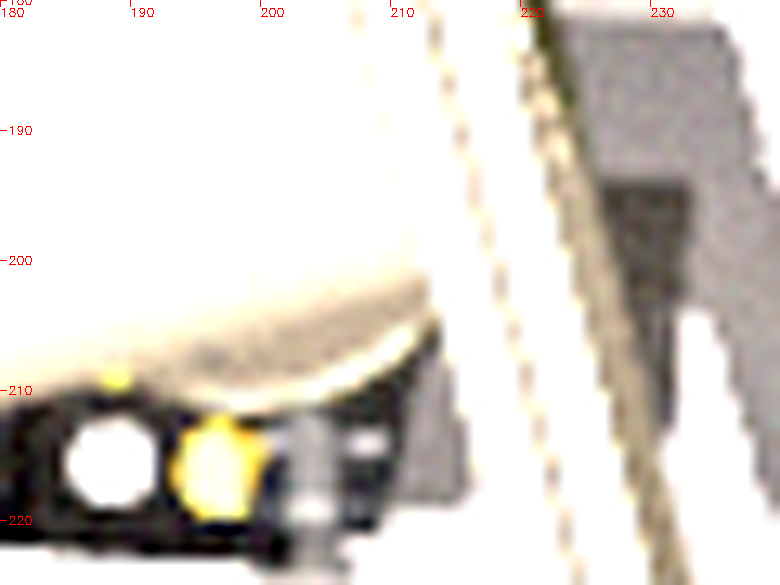

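```bash
python3 - <<'E'
from h import *
d=pickle.load(open("s0.pkl","rb"));t=d["top"];s=d["side"]
for z in(90,112,130,138):print(z,onz(s,222.3,175.5,z))
# caps in side and top
print("caps", tri(t,(187.8,202.1),s,(218.4,176)))
for p in [(188.7,215.2)]:print(onz(t,*p,95))
E
python3 - <<'E'
import sys;sys.path.insert(0,'.')
import os;os.chdir('.')
from h import *
d=pickle.load(open("s0.pkl","rb"));t=d["top"];s=d["side"]
hsv=lambda q:cv2.cvtColor(q["pixels"],cv2.COLOR_RGB2HSV)
for n,q in d.items():
    m=((hsv(q)[...,0]>18)&(hsv(q)[...,0]<30)&(hsv(q)[...,1]>130)).astype(np.uint8)
    for c in cv2.findContours(m,0,1)[0]:
        if cv2.contourArea(c)>6: print(n,np.array(cv2.minEnclosingCircle(c)[0]).round(1),cv2.contourArea(c))
E
```

```text
90 [560.02755651 267.55391128  90.        ]
112 [542.7995039  242.67569576 112.        ]
130 [528.70382449 222.32079216 130.        ]
138 [522.43907809 213.27416834 138.        ]
caps (array([526.63546321, 269.75936577, 101.717071  ]), np.float64(29.28013683477646))
[478.07963879 275.98970773  95.        ]
side [350.  258.5] 610.5
side [343.5 244.5] 30.5
side [215.  180.5] 97.0
top [197.  215.9] 44.0
top [197.5 206.5] 38.0
top [188.5 205.5] 38.0
top [198.5 196.8] 34.5
top [189. 196.] 31.5
top [199.5 187.5] 40.0
top [190. 187.] 34.0
top [397.5 186. ] 108.5
top [377.  184.5] 24.5
top [414. 180.] 55.5
top [390. 177.] 53.5
top [411. 171.] 84.0
top [394.5 169.5] 25.5
top [378.5 167.5] 26.0
top [407.5 162. ] 111.5
top [379. 159.] 26.0
```

```bash
python3 - <<'E'
from h import *
d=pickle.load(open("s0.pkl","rb"));t=d["top"];s=d["side"]
print(proj(s,[219,558,192]),proj(t,[219,558,192]))
crop(s,60,80,60,70,9,"l1.png",3,5)
crop(t,20,280,75,60,9,"l2.png",3,5)
E
```

```text
[ 94.42059082 148.72453122] [ 70.0730694  313.18595372]
```

View pics/l1.png

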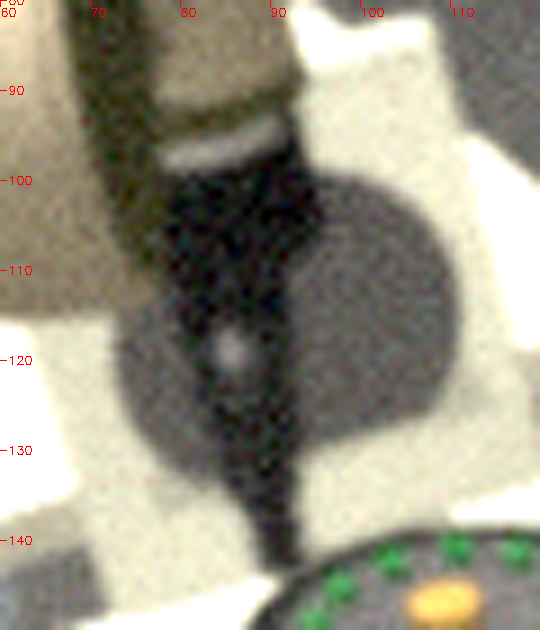

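View pics/l2.png

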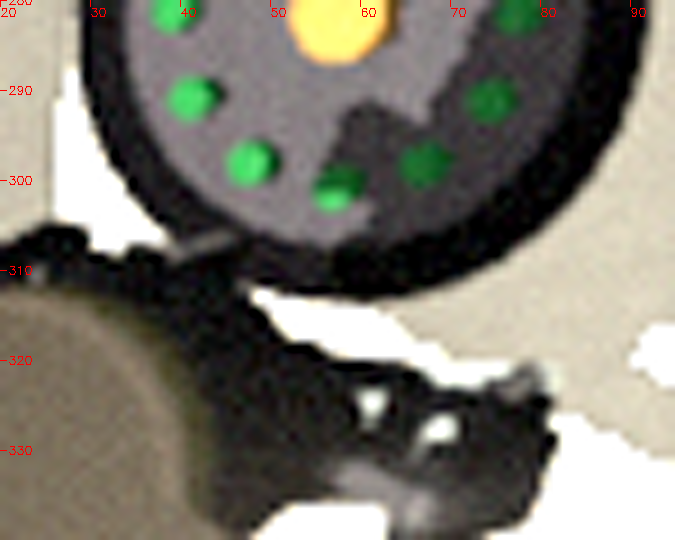

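```bash
python3 - <<'E'
from h import *
d=pickle.load(open("s0.pkl","rb"));t=d["top"];s=d["side"]
print("base",proj(s,[0,0,0]),proj(t,[0,0,0]))
for z in(192,205,220,235):
  for k in(-43,0,43):
    print(z,k,proj(s,[219+.365*k,558+.931*k,z]).round(1),proj(t,[219+.365*k,558+.931*k,z]).round(1))
from bench import r
q=np.radians(r.sense()["joint_pos"]);print(r.sense()["joint_pos"],r.sense()["tool_pos"])
E
```

```text
base [117.48962756 317.39772965] [283.80111629 381.56888969]
192 -43 [ 95.  155.2] [ 85.2 319.7]
192 0 [ 94.4 148.7] [ 70.1 313.2]
192 43 [ 93.9 142.5] [ 55.  306.7]
205 -43 [ 94.2 152.1] [ 83.2 320.6]
205 0 [ 93.7 145.6] [ 67.9 314.1]
205 43 [ 93.2 139.4] [ 52.6 307.5]
220 -43 [ 93.4 148.4] [ 80.8 321.7]
220 0 [ 92.8 141.9] [ 65.3 315.1]
220 43 [ 92.3 135.8] [ 49.9 308.5]
235 -43 [ 92.5 144.6] [ 78.3 322.9]
235 0 [ 92.  138.3] [ 62.6 316.1]
235 43 [ 91.5 132.1] [ 47.  309.4]
[ 1.67940567e+01  4.38289167e+00  9.70516178e+01 -8.96425271e-03
  7.85747292e+01  1.96048895e+01] [519.75687473 210.28141394 112.73296848]
```

The fingers passed over the bar without touching it. Both views put the real fingertips about 27 mm behind (above) the reported TCP. I'll go back and feel for the plate to calibrate this.

jog_arm --pt "-0.025 0 -0.004 0 0 0 1" --pt "-0.05 0 -0.004 0 0 0 1" --pt "-0.075 0 -0.004 0 0 0 1" --pt "-0.085 -0.002 0 0 0 0 1" --pt "-0.085 -0.002 0.01 0 0 0 1"

```text
time: 4.27
tool_pos: [514.6, 123.7, 104.0]
tcp_rot: [179.8, 0.0, 87.0]
ft_force: [-0.5, 0.5, 0.9]
finger_gap: -0.0
```

jog_arm --pt "0 0 0.006 0 0 0 1" --pt "0 0 0.012 0 0 0 1" --pt "0 0 0.016 0 0 0 1" --pt "0 0 0.018 0 0 0 1" --pt "0 0 0.018 0 0 0 1"

```text
time: 4.68
tool_pos: [513.0, 126.4, 83.9]
tcp_rot: [-179.9, 0.0, 87.3]
ft_force: [0.4, -0.3, 0.3]
finger_gap: 0.3
```

```bash
python3 - <<'E'
from bench import r
from h import *
t=r.snapshot("side");crop(t,205,150,60,55,12,"n1.png",4,5)
s=r.sense();print(s["ft_force"],s["tool_pos"],proj(t,s["tool_pos"]),proj(t,s["tool_pos"]+[0,0,27]))
E
```

```text
[ 0.39175102 -0.16098691 -0.04936556] [513.35577554 126.36587825  84.42039102] [235.48487096 200.88938007] [235.3982254  194.71853908]
```

View pics/n1.png

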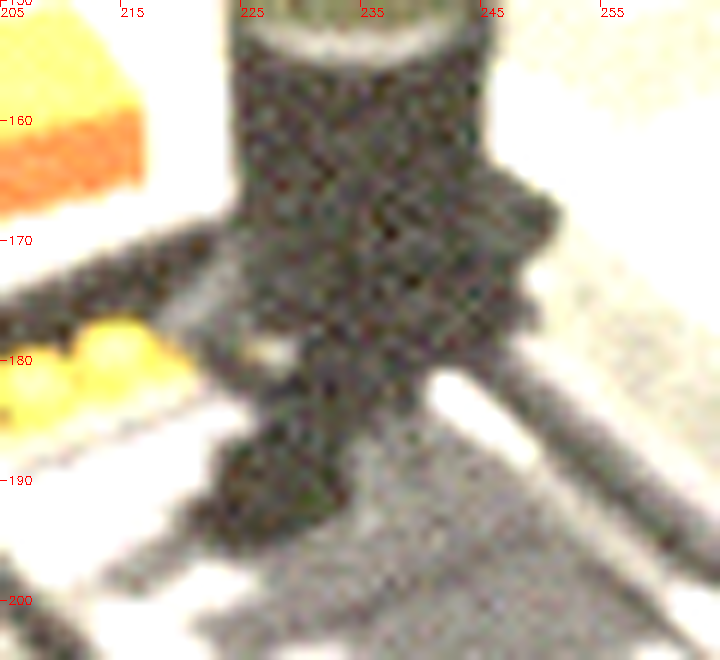

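jog_arm --pt "0 0 0.002 0 0 0 1" --pt "0 0 0.004 0 0 0 1" --pt "0 0 0.006 0 0 0 1" --pt "0 0 0.006 0 0 0 1"

```text
time: 5.07
tool_pos: [513.4, 125.8, 78.4]
tcp_rot: [-180.0, 0.0, 87.2]
ft_force: [0.6, 0.4, -0.1]
finger_gap: 0.5
```

jog_arm --pt "0 0 0.001 0 0 0 1" --pt "0 0 0.002 0 0 0 1" --pt "0 0 0.002 0 0 0 1"

```text
time: 5.32
tool_pos: [513.5, 125.7, 76.6]
tcp_rot: [-180.0, 0.0, 87.2]
ft_force: [-0.2, 0.6, 1.5]
finger_gap: 0.0
```

jog_arm --pt "0 0 0.001 0 0 0 1" --pt "0 0 0.002 0 0 0 1" --pt "0 0 0.002 0 0 0 1"

```text
time: 5.57
tool_pos: [513.5, 125.8, 74.6]
tcp_rot: [-180.0, 0.0, 87.2]
ft_force: [0.2, 0.9, -0.1]
finger_gap: 0.4
```

jog_arm --pt "0 0 0.001 0 0 0 1" --pt "0 0 0.002 0 0 0 1" --pt "0 0 0.002 0 0 0 1"

```text
time: 5.82
tool_pos: [513.4, 125.7, 72.5]
tcp_rot: [-180.0, 0.0, 87.2]
ft_force: [0.2, 0.4, -0.1]
finger_gap: 0.1
```

jog_arm --pt "0 0 0.001 0 0 0 1" --pt "0 0 0.002 0 0 0 1" --pt "0 0 0.002 0 0 0 1"

```text
time: 6.07
tool_pos: [513.4, 125.8, 70.5]
tcp_rot: [-180.0, 0.0, 87.2]
ft_force: [-0.7, -0.0, -0.5]
finger_gap: 0.1
```

jog_arm --pt "0 0 0.001 0 0 0 1" --pt "0 0 0.002 0 0 0 1" --pt "0 0 0.002 0 0 0 1"

```text
time: 6.32
tool_pos: [513.4, 125.8, 68.5]
tcp_rot: [-180.0, 0.0, 87.2]
ft_force: [-0.6, -0.5, 0.2]
finger_gap: 0.4
```

jog_arm --pt "0 0 0.001 0 0 0 1" --pt "0 0 0.002 0 0 0 1" --pt "0 0 0.002 0 0 0 1"

```text
time: 6.57
tool_pos: [513.4, 125.8, 66.5]
tcp_rot: [-180.0, 0.0, 87.2]
ft_force: [0.1, 0.0, 1.3]
finger_gap: -0.1
```

```bash
python3 - <<'E'
from bench import r
from h import *
t=r.snapshot("side");crop(t,205,150,60,55,12,"o1.png",4,5)
s=r.sense();print(s["ft_force"],s["tool_pos"],proj(t,s["tool_pos"]),proj(t,s["tool_pos"]+[0,0,34]))
E
```

```text
[ 0.2774066  -0.14154907 -0.88296179] [513.46963992 125.78251901  66.6121693 ] [235.66957541 204.96172199] [235.56333808 197.2758423 ]
```

View pics/o1.png

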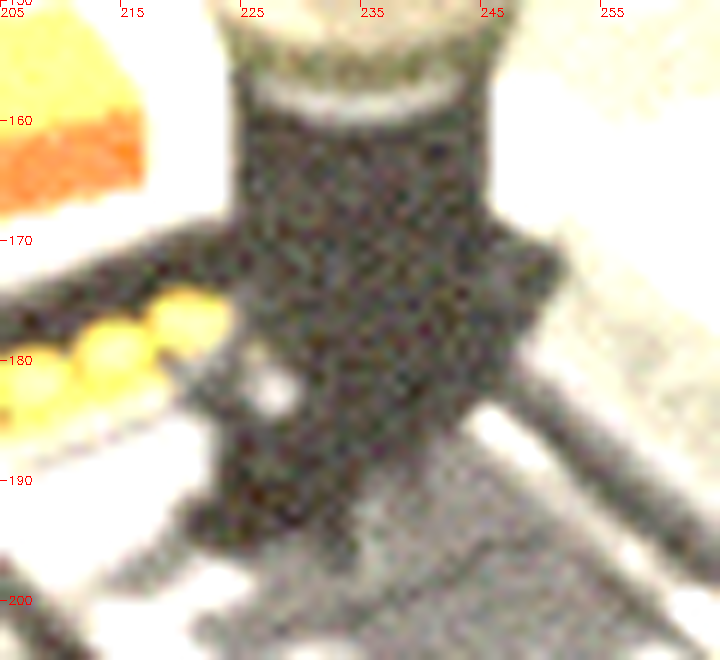

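jog_arm --pt "0.008 0 -0.001 0 0 0 1" --pt "0.016 0 -0.001 0 0 0 1" --pt "0.022 0 -0.001 0 0 0 1" --pt "0.026 0 -0.001 0 0 0 1" --pt "0.03 0 -0.001 0 0 0 1"

```text
time: 7.03
tool_pos: [515.2, 156.3, 68.0]
tcp_rot: [180.0, 0.0, 87.2]
ft_force: [-0.5, -1.5, 2.1]
finger_gap: 0.2
```

jog_arm --pt "0.008 0 0 0 0 0 1" --pt "0.016 0 0 0 0 0 1" --pt "0.024 0 0 0 0 0 1" --pt "0.032 0 0 0 0 0 1" --pt "0.04 0 0 0 0 0 1"

```text
time: 7.45
tool_pos: [517.3, 196.6, 67.9]
tcp_rot: [180.0, -0.0, 87.2]
ft_force: [2.1, -2.1, 1.2]
finger_gap: -0.2
```

```bash
python3 - <<'E'
from bench import r
from h import *
t=r.snapshot("side");crop(t,180,140,80,60,10,"p1.png",3,5)
s=r.sense();print(s["ft_force"],s["tool_pos"])
E
```

```text
[-0.9287436   1.46988777  0.38941335] [517.1190096  197.92383333  67.8906242 ]
```

View pics/p1.png

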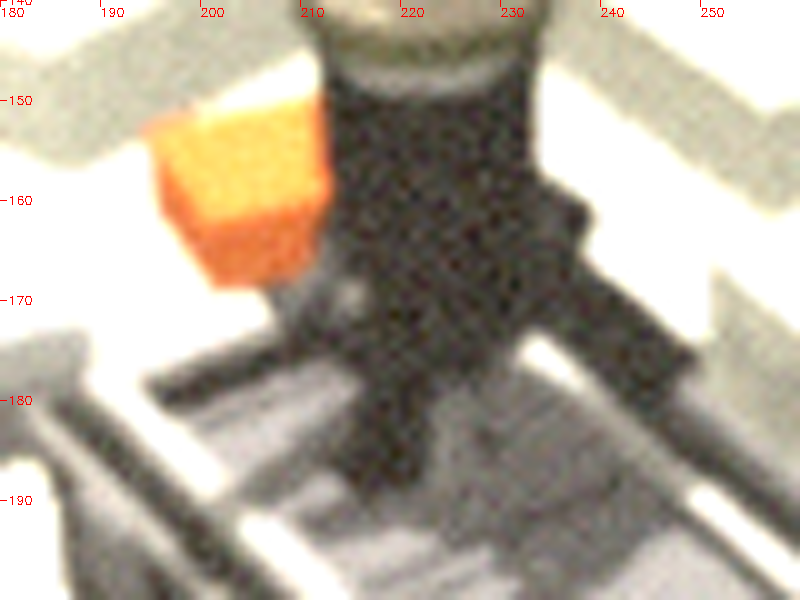

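jog_arm --pt "0.004 0 0 0 0 0 1" --pt "0.008 0 0 0 0 0 1" --pt "0.012 0 0 0 0 0 1" --pt "0.016 0 0 0 0 0 1"

```text
time: 7.83
tool_pos: [517.7, 211.8, 67.6]
tcp_rot: [-180.0, 0.0, 87.2]
ft_force: [0.4, -2.9, 1.7]
finger_gap: -0.2
```

jog_arm --pt "0.003 0 0 0 0 0 1" --pt "0.006 0 0 0 0 0 1" --pt "0.006 0 0 0 0 0 1"

```text
time: 8.08
tool_pos: [517.9, 218.3, 67.7]
tcp_rot: [-180.0, -0.0, 87.2]
ft_force: [1.2, -0.4, -0.3]
finger_gap: -0.4
```

jog_arm --pt "0.003 0 0 0 0 0 1" --pt "0.006 0 0 0 0 0 1" --pt "0.006 0 0 0 0 0 1"

```text
time: 8.33
tool_pos: [518.2, 222.7, 67.7]
tcp_rot: [-180.0, 0.1, 87.2]
ft_force: [-1.0, -6.3, 2.4]
finger_gap: -0.1
```

jog_arm --pt "0.002 0 0 0 0 0 1" --pt "0.003 0 0 0 0 0 1" --pt "0.003 0 0 0 0 0 1"

```text
time: 8.58
tool_pos: [518.1, 222.7, 67.7]
tcp_rot: [-179.9, 0.4, 87.1]
ft_force: [-3.9, -20.5, 7.4]
finger_gap: 0.4
```

jog_arm --pt "0 0 0 0 0 0 1" --pt "0.001 0 0 0 0 0 1" --pt "0.001 0 0 0 0 0 1"

```text
time: 8.83
tool_pos: [518.1, 222.6, 67.7]
tcp_rot: [-179.9, 0.5, 87.1]
ft_force: [-4.3, -25.2, 8.8]
finger_gap: -0.2
```

```bash
python3 - <<'E'
from bench import r
from h import *
t=r.snapshot("side");crop(t,180,140,80,60,10,"q1.png",3,5)
s=r.sense();print(s["ft_force"],s["tool_pos"])
E
```

```text
[ -4.18208686 -24.84124892   9.11179576] [518.14661219 222.64025577  67.66393511]
```

View pics/q1.png

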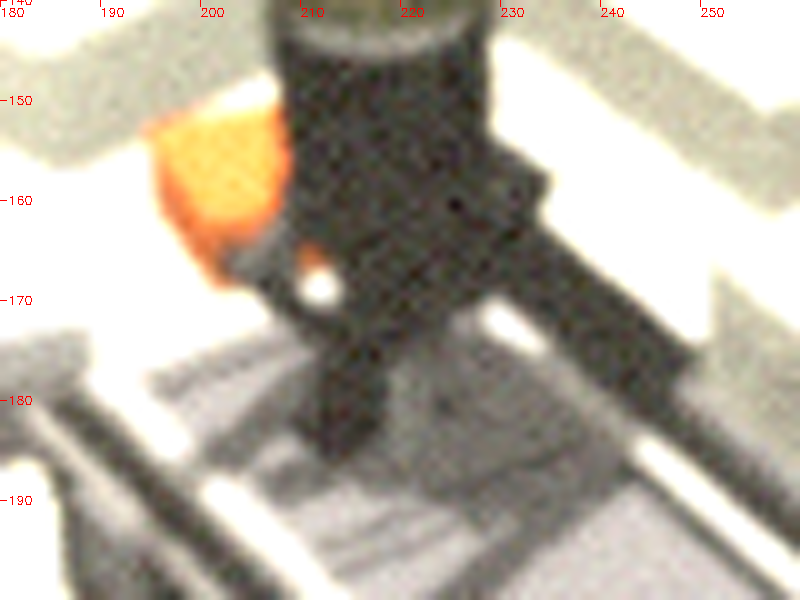

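jog_arm --pt "-0.006 0 0 0 0 0 1" --pt "-0.018 0 0 0 0 0 1" --pt "-0.025 0 0 0 0 0 1" --pt "-0.025 0 0.001 0 0 0 1" --pt "-0.025 0 0.001 0 0 0 1"

```text
time: 9.3
tool_pos: [517.2, 202.5, 66.6]
tcp_rot: [-180.0, -0.0, 87.2]
ft_force: [-0.6, 0.6, -0.5]
finger_gap: -0.0
```

jog_arm --pt "0 0 0.001 0 0 0 1" --pt "0 0 0.002 0 0 0 1" --pt "0 0 0.002 0 0 0 1"

```text
time: 9.55
tool_pos: [517.1, 203.1, 64.5]
tcp_rot: [-180.0, -0.0, 87.2]
ft_force: [-0.5, -0.5, 0.3]
finger_gap: -0.0
```

jog_arm --pt "0 0 0.001 0 0 0 1" --pt "0 0 0.002 0 0 0 1" --pt "0 0 0.002 0 0 0 1"

```text
time: 9.8
tool_pos: [517.4, 202.9, 62.7]
tcp_rot: [180.0, -0.0, 87.2]
ft_force: [-0.0, 0.6, -0.2]
finger_gap: 0.1
```

jog_arm --pt "0 0 0.001 0 0 0 1" --pt "0 0 0.002 0 0 0 1" --pt "0 0 0.003 0 0 0 1"

```text
time: 10.05
tool_pos: [517.7, 202.9, 62.3]
tcp_rot: [180.0, -0.0, 87.2]
ft_force: [-14.4, -3.5, 28.0]
finger_gap: 0.0
```

jog_arm --pt "0 0 0.001 0 0 0 1" --pt "0 0 0.002 0 0 0 1" --pt "0 0 0.003 0 0 0 1"

```text
time: 10.3
tool_pos: [517.9, 202.9, 62.1]
tcp_rot: [179.9, -0.0, 87.2]
ft_force: [-25.9, -8.9, 50.1]
finger_gap: -0.2
```

```bash
python3 - <<'E'
from bench import r
from h import *
t=r.snapshot("side");crop(t,190,150,60,50,13,"u1.png",5,5)
s=r.sense();print(s["ft_force"],s["tool_pos"],proj(t,s["tool_pos"]),proj(t,s["tool_pos"]+[0,0,34]))
E
```

```text
[-22.56757511  -7.38771358  41.4740718 ] [517.84037034 202.93946815  62.1453481 ] [223.5587727  194.54409593] [223.30123732 186.96662632]
```

View pics/u1.png

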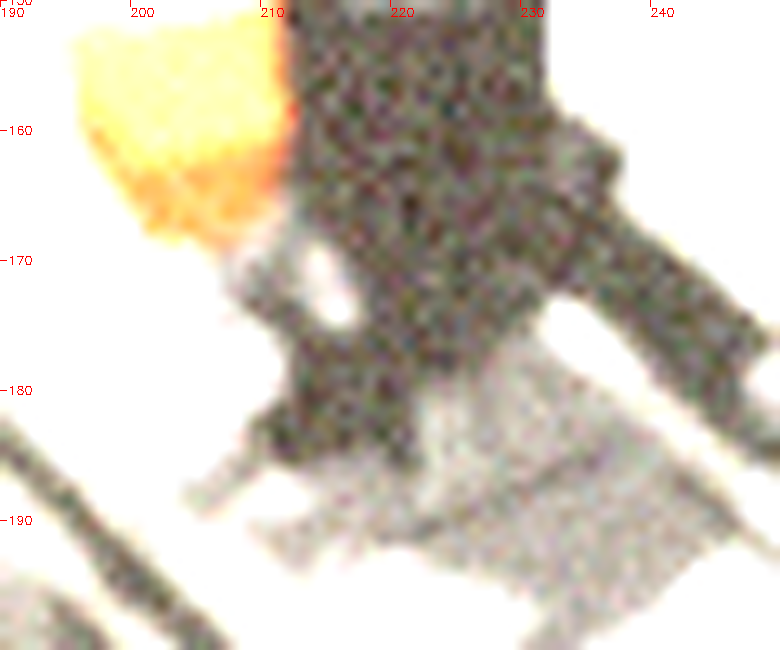

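jog_arm --pt "0 0 -0.01 0 0 0 1" --pt "0 0 -0.045 0 0 0 1" --pt "0 0 -0.08 0 0 0 1" --pt "0 0 -0.115 0 0 0 1" --pt "0 0 -0.15 0 0 0 0.6"

```text
time: 10.77
tool_pos: [517.0, 202.6, 208.3]
tcp_rot: [-180.0, 0.0, 87.2]
ft_force: [1.2, 1.1, -0.5]
finger_gap: 10.7
```

jog_arm --pt "-0.03 0 0 0 0 0 0" --pt "-0.065 0 0 0 0 0 0" --pt "-0.1 0 0 0 0 0 0" --pt "-0.135 0 0 0 0 0 0" --pt "-0.165 0 0 0 0 0 0"

```text
time: 11.18
tool_pos: [509.0, 36.0, 206.9]
tcp_rot: [180.0, 0.0, 87.2]
ft_force: [-0.1, 0.2, -0.5]
finger_gap: 72.3
```

```bash
python3 - <<'E'
from bench import r
from h import *
t=r.snapshot("top");crop(t,160,145,130,100,6,"v1.png",1.5)
s=r.sense();print(s["ft_force"],s["tool_pos"])
E
```

```text
[ 1.11141547 -4.31139913  0.11922459] [508.91537274  31.39446956 206.82974623]
```

View pics/v1.png

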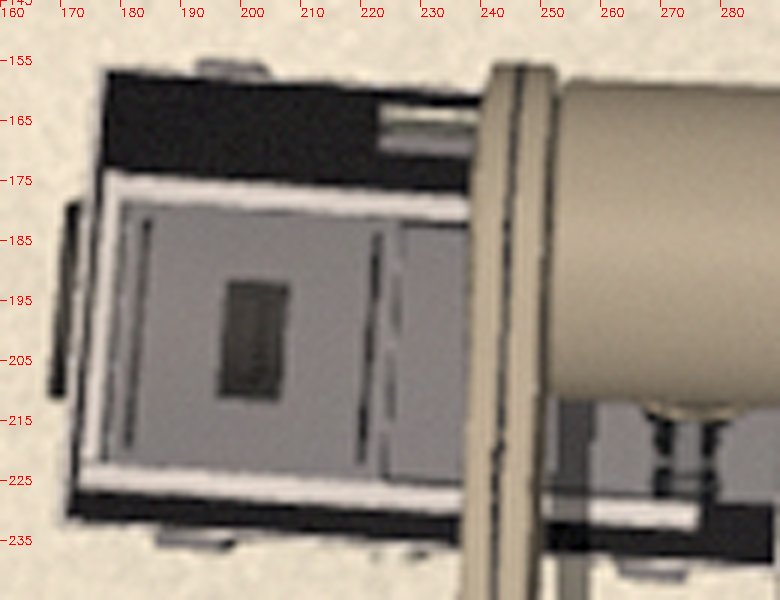

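jog_arm --pt "-0.035 -0.002 0 0 0 0 0" --pt "-0.07 -0.004 0 0 0 0 0" --pt "-0.105 -0.006 0 0 0 0 0" --pt "-0.14 -0.008 0 0 0 0 0" --pt "-0.175 -0.01 0 0 0 0 0"

```text
time: 11.65
tool_pos: [490.4, -137.8, 206.9]
tcp_rot: [180.0, 0.0, 87.2]
ft_force: [0.6, -0.2, -0.5]
finger_gap: 85.7
```

jog_arm --pt "-0.035 -0.002 0 0 0 0 0" --pt "-0.07 -0.004 0 0 0 0 0" --pt "-0.105 -0.006 0 0 0 0 0" --pt "-0.14 -0.008 0 0 0 0 0" --pt "-0.159 -0.009 0 0 0 0 0"

```text
time: 12.07
tool_pos: [473.2, -298.1, 206.6]
tcp_rot: [-180.0, 0.1, 87.1]
ft_force: [0.2, -0.4, -0.0]
finger_gap: 85.3
```

jog_arm --pt "0 0 0 0 0 -0.087 0" --pt "0 0 0 0 0 -0.087 0" --pt "0 0 0 0 0 -0.087 0"

```text
time: 12.32
tool_pos: [474.0, -294.6, 206.6]
tcp_rot: [-180.0, -0.0, 92.0]
ft_force: [0.2, 0.0, 0.7]
finger_gap: 85.5
```

```bash
python3 - <<'E'
from bench import r
from h import *
t=r.snapshot("top");crop(t,350,180,80,60,9,"w1.png",2)
t=r.snapshot("side");crop(t,270,190,80,110,6,"w2.png",2)
s=r.sense();print(s["ft_force"],s["tool_pos"],s["tcp_rot"],s["finger_gap"])
E
```

```text
[0.03294885 0.36587969 0.07439338] [ 474.28433032 -294.03094569  206.75953443] [ 1.79998314e+02 -1.41275289e-02  9.21102584e+01] 85.27760461477156
```

View pics/w1.png

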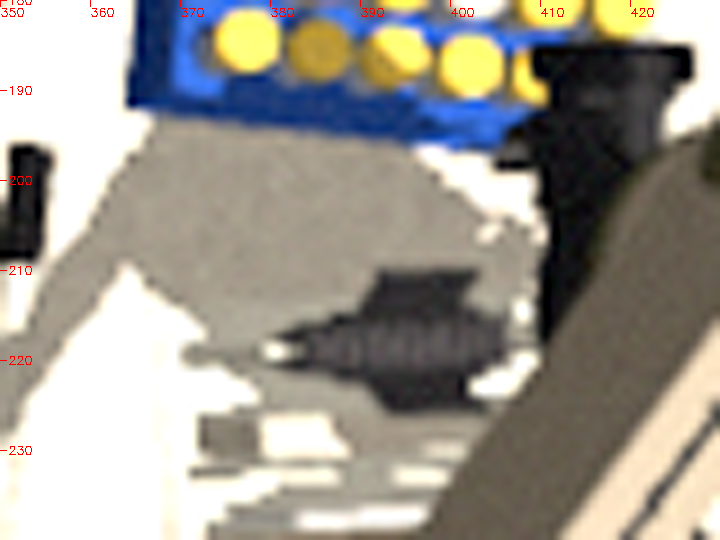

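View pics/w2.png

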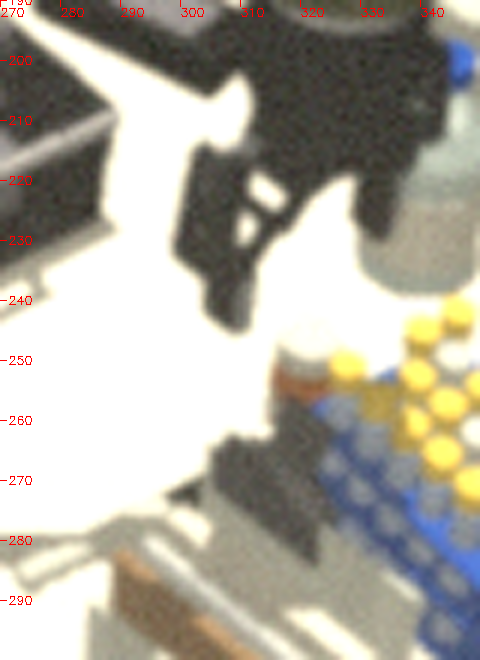

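```bash
python3 - <<'E'
from h import *
d=pickle.load(open("s0.pkl","rb"));t=d["top"];s=d["side"]
for z in(235,245,258):
  for k in(-48,48):
    p=[474.3+k,-294+.04*k,z];print(z,k,proj(s,p).round(1),proj(t,p).round(1))
E
```

```text
235 -48 [306.7 250.1] [406.6 235.8]
235 48 [331.3 233.5] [404.1 197.5]
245 -48 [307.  247.3] [407.8 235.8]
245 48 [331.7 230.8] [405.3 197.2]
258 -48 [307.4 243.7] [409.5 235.8]
258 48 [332.3 227.2] [406.9 196.7]
```

jog_arm --pt "0 0 0.03 0 0 0 0" --pt "0 0 0.06 0 0 0 0" --pt "0 0 0.09 0 0 0 0" --pt "0 0 0.106 0 0 0 0.2" --pt "0 0 0.1117 0 0 0 0.3" --newtons 40

```text
time: 12.83
tool_pos: [472.3, -292.3, 91.3]
tcp_rot: [-179.7, -0.2, 92.2]
ft_force: [-0.5, -0.4, 1.0]
finger_gap: 63.7
```

```bash
python3 - <<'E'
from bench import r
from h import *
t=r.snapshot("side");crop(t,270,210,80,80,8,"x2.png",3)
s=r.sense();print(s["ft_force"],s["tool_pos"],s["tcp_rot"],s["finger_gap"])
E
```

```text
[-1.33240526  0.99966927 -1.2842022 ] [ 472.61934789 -292.6723761    91.99355376] [-1.79786059e+02 -1.78486587e-01  9.21899597e+01] 59.7807067116929
```

View pics/x2.png

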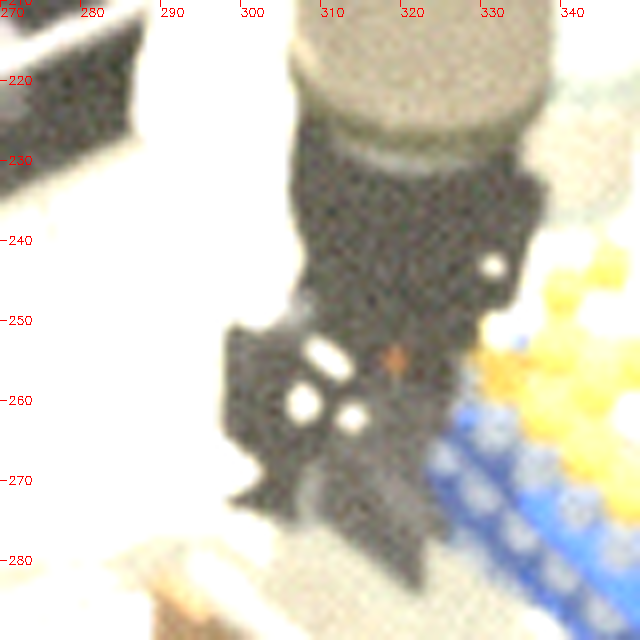

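```bash
python3 - <<'E'
from h import *
d=pickle.load(open("s0.pkl","rb"));t=d["top"];s=d["side"]
for z in(125,135,145):
  for k in(-38,-30,-35):
   for y in(-283,-305):print(z,k,y,proj(s,[473+k,y,z]).round(1))
from bench import r;print(r.sense()["tool_pos"])
E
```

```text
125 -38 -283 [302.4 274.4]
125 -38 -305 [307.9 279.2]
125 -30 -283 [304.5 273. ]
125 -30 -305 [310.  277.8]
125 -35 -283 [303.1 273.9]
125 -35 -305 [308.7 278.6]
135 -38 -283 [302.6 271.9]
135 -38 -305 [308.2 276.7]
135 -30 -283 [304.7 270.6]
135 -30 -305 [310.3 275.3]
135 -35 -283 [303.4 271.4]
135 -35 -305 [309.  276.2]
145 -38 -283 [302.9 269.4]
145 -38 -305 [308.5 274.2]
145 -30 -283 [305.  268.1]
145 -30 -305 [310.7 272.8]
145 -35 -283 [303.7 268.9]
145 -35 -305 [309.3 273.7]
[ 472.61934789 -292.6723761    91.99355376]
```

jog_arm --pt "0 0 0 0 0 0 0.4" --pt "0 0 0 0 0 0 0.5" --pt "0 0 0 0 0 0 0.55"

```text
time: 13.13
tool_pos: [475.9, -295.6, 98.2]
tcp_rot: [179.8, 0.1, 92.2]
ft_force: [-0.3, 1.3, 3.1]
finger_gap: 38.9
```

jog_arm --pt "0 0 0 0 0 0 0.62" --pt "0 0 0 0 0 0 0.7" --pt "0 0 0 0 0 0 0.8" --pt "0 0 0 0 0 0 1" --pt "0 0 0 0 0 0 1"

```text
time: 13.55
tool_pos: [477.7, -296.7, 100.3]
tcp_rot: [179.6, 0.3, 92.2]
ft_force: [2.1, 0.8, 10.9]
finger_gap: 16.2
```

jog_arm --pt "0 0 0 0 0 0 1" --pt "0 0 0 0 0 0 1" --pt "0 0 0 0 0 0 1"

```text
time: 13.8
tool_pos: [477.7, -296.7, 100.3]
tcp_rot: [179.6, 0.3, 92.2]
ft_force: [3.1, 1.3, 9.6]
finger_gap: 16.2
```

```bash
python3 - <<'E'
from bench import r
from h import *
t=r.snapshot("side");crop(t,270,210,80,80,8,"y2.png",3)
t=r.snapshot("top");crop(t,350,180,80,60,9,"y1.png",2)
s=r.sense();print(s["ft_force"],s["tool_pos"],s["tcp_rot"],s["finger_gap"])
E
```

```text
[ 2.69322514  1.73709637 10.88229092] [ 477.69616355 -296.7108383   100.26962377] [179.55325003   0.29860188  92.18891793] 16.218579308738267
```

View pics/y2.png

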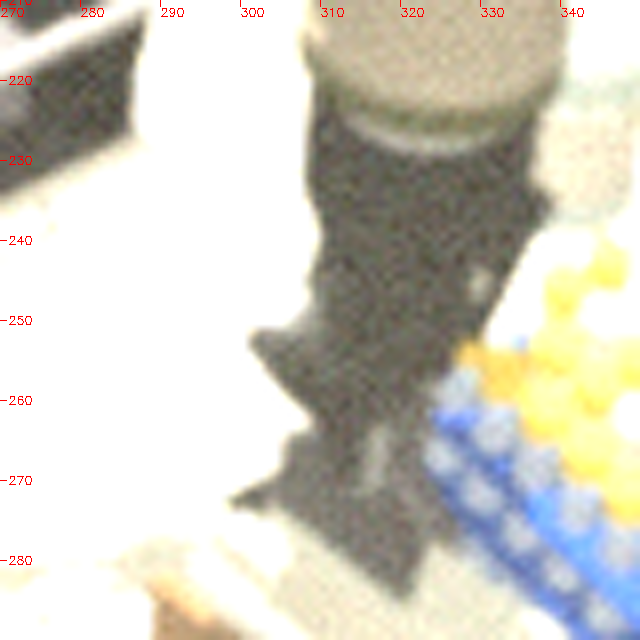

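View pics/y1.png

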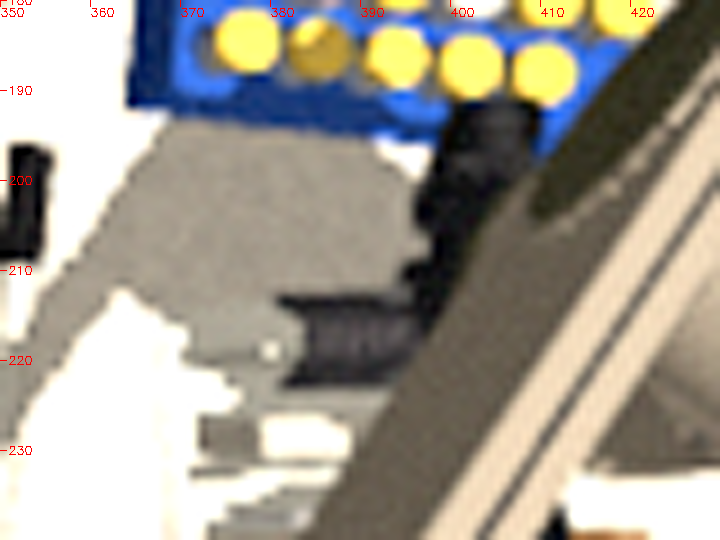

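jog_arm --pt "0 0 -0.005 0 0 0 1" --pt "0 0 -0.015 0 0 0 1" --pt "0 0 -0.027 0 0 0 1" --pt "0 0 -0.041 0 0 0 1" --pt "0 0 -0.055 0 0 0 1"

```text
time: 14.32
tool_pos: [474.0, -294.9, 151.9]
tcp_rot: [180.0, 0.0, 92.2]
ft_force: [0.1, -0.5, -0.4]
finger_gap: 16.3
```

jog_arm --pt "0 0 -0.015 0 0 0 1" --pt "0 0 -0.03 0 0 0 1" --pt "0 0 -0.045 0 0 0 1" --pt "0 0 -0.05 0 0 0 1" --pt "0 0 -0.05 0 0 0 1"

```text
time: 14.73
tool_pos: [475.1, -295.6, 203.0]
tcp_rot: [179.8, 0.2, 92.2]
ft_force: [0.4, -0.5, -0.3]
finger_gap: 16.6
```

```bash
python3 - <<'E'
from bench import r
from h import *
t=r.snapshot("side");crop(t,270,190,80,90,7,"z2.png",3)
t=r.snapshot("top");crop(t,350,180,80,60,9,"z1.png",2)
s=r.sense();print(s["ft_force"],s["wrist_torque"],s["tool_pos"],s["tcp_rot"],s["finger_gap"])
E
```

```text
[ 0.29298872 -0.12078186 -1.06911139] [-0.03072337  0.03531543 -0.01119741] [ 473.9809815  -294.80013257  200.06287873] [1.79996571e+02 7.02011099e-03 9.21841558e+01] 16.263944725561974
```

View pics/z2.png

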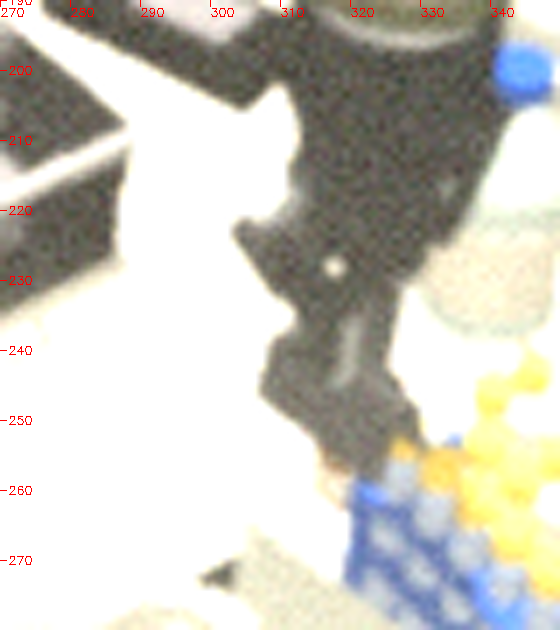

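View pics/z1.png

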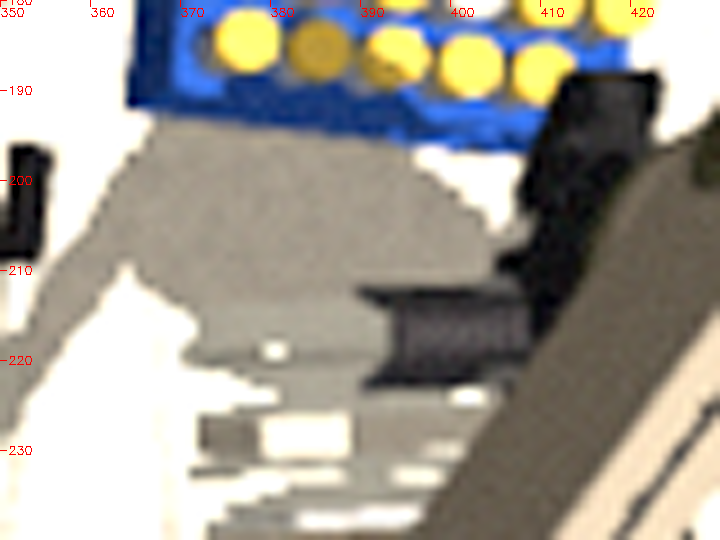

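```bash
python3 - <<'E'
from h import *
d=pickle.load(open("s0.pkl","rb"));t=d["top"];s=d["side"]
for z in(225,231,237):print("left end barrel top",onz(t,392.5,217.0,z+6))
for z in(195,200,205):
  print(z,[proj(s,[474+k,-294.8+y,z]).round(1) for k,y in((-16,33),(-16,-33),(16,-33))])
  print("top",[proj(t,[474+k,-294.8+y,z]).round(1) for k,y in((-16,33),(16,33))])
E
```

```text
left end barrel top [ 473.02537727 -262.9700812   231.        ]
left end barrel top [ 472.76274145 -261.31620101  237.        ]
left end barrel top [ 472.50010563 -259.66232081  243.        ]
195 [array([305.1, 248.3]), array([322.5, 262.4]), array([330.9, 256.9])]
top [array([388.4, 223.4]), array([388.1, 211. ])]
200 [array([305.2, 247. ]), array([322.7, 261. ]), array([331.1, 255.6])]
top [array([388.9, 223.3]), array([388.6, 210.9])]
205 [array([305.4, 245.7]), array([322.9, 259.7]), array([331.4, 254.2])]
top [array([389.4, 223.3]), array([389.1, 210.8])]
```

jog_arm --pt "0.01 0.004 -0.008 0 0 0 1" --pt "0.034 0.013 -0.015 0 0 0 1" --pt "0.062 0.0235 -0.02 0 0 0 1" --pt "0.092 0.035 -0.02 0 0 0 1" --pt "0.122 0.0464 -0.02 0 0 0 1"

```text
time: 15.25
tool_pos: [515.9, -169.2, 220.1]
tcp_rot: [-180.0, -0.0, 92.1]
ft_force: [0.3, -0.2, -0.5]
finger_gap: 16.5
```

jog_arm --pt "0.03 0.0114 0 0 0 0 1" --pt "0.06 0.0228 0 0 0 0 1" --pt "0.09 0.0342 0 0 0 0 1" --pt "0.12 0.0456 0 0 0 0 1" --pt "0.15 0.057 0 0 0 0 1"

```text
time: 15.67
tool_pos: [566.6, -16.5, 219.5]
tcp_rot: [-179.9, -0.0, 92.2]
ft_force: [0.4, 0.2, -0.3]
finger_gap: 16.3
```

jog_arm --pt "0.03 0.0114 0 0 0 0 1" --pt "0.06 0.0228 0 0 0 0 1" --pt "0.09 0.0342 0 0 0 0 1" --pt "0.12 0.0456 0 0 0 0 1" --pt "0.1366 0.0519 0 0 0 0 1"

```text
time: 16.08
tool_pos: [613.1, 123.7, 219.2]
tcp_rot: [-179.9, -0.1, 92.3]
ft_force: [0.5, -0.9, -1.7]
finger_gap: 16.4
```

jog_arm --pt "0 0 0 0 0 0.043 1" --pt "0 0 0 0 0 0.0855 1" --pt "0 0 0 0 0 0.0855 1" --pt "0 0 0 0 0 0.0855 1"

```text
time: 16.42
tool_pos: [613.0, 120.1, 219.5]
tcp_rot: [-179.9, 0.0, 87.4]
ft_force: [-0.2, -0.6, -0.2]
finger_gap: 16.6
```

```bash
python3 - <<'E'
from bench import r
from h import *
import pickle
a=r.snapshot("side");crop(a,225,125,70,75,8,"A2.png",3)
b=r.snapshot("top");crop(b,205,140,80,50,9,"A1.png",2)
pickle.dump((a,b),open("s1.pkl","wb"))
s=r.sense();print(s["ft_force"],s["wrist_torque"],s["tool_pos"],s["tcp_rot"],s["finger_gap"])
E
```

```text
[ 0.08089614 -0.11295384 -0.20169928] [ 0.02738063  0.00522812 -0.00016749] [613.25720474 119.52485976 219.80264553] [-1.79957248e+02  5.53787937e-03  8.73555518e+01] 16.83007772065872
```

View pics/A2.png

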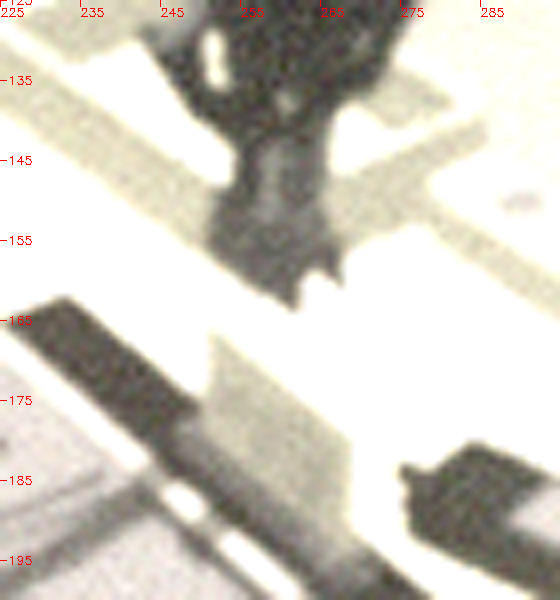

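View pics/A1.png

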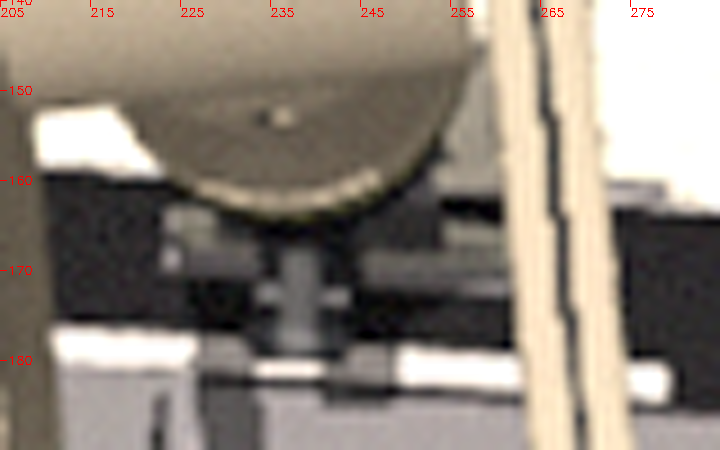

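```bash
python3 - <<'E'
from h import *
a,b=pickle.load(open("s1.pkl","rb"))
c,s_=np.cos(np.radians(-2.65)),np.sin(np.radians(-2.65))
def W(x,y,z,o):return [o[0]+c*x-s_*y,o[1]+s_*x+c*y,z]
for z in(216,220.5,225,230):
  o=(613.2,119.5)
  print(z,[proj(a,W(x,y,z,o)).round(1) for x,y in((-14,33),(-14,-33),(14,-33))])
o=(613.6,118.7)
print("card",[proj(a,W(0,y,170,o)).round(1) for y in(55,-55)])
for z in(160,165,170):
  print(z,onz(a,250.8,166.4,z),onz(a,268.5,179.5,z))
E
```

```text
216 [array([250.9, 156.8]), array([262.7, 165.9]), array([269.4, 163.1])]
220.5 [array([250.9, 155.7]), array([262.7, 164.8]), array([269.4, 162. ])]
225 [array([250.9, 154.5]), array([262.7, 163.6]), array([269.5, 160.9])]
230 [array([250.9, 153.3]), array([262.8, 162.4]), array([269.5, 159.6])]
card [array([250.5, 163.7]), array([269.9, 179. ])]
160 [615.46402126 171.16215243 160.        ] [614.54336041  74.43577129 160.        ]
165 [610.95872245 165.60021005 165.        ] [610.04298696  69.39129644 165.        ]
170 [606.45342364 160.03826768 170.        ] [605.54261351  64.34682159 170.        ]
```

jog_arm --pt "0 0 0.015 0 0 0 1" --pt "0 0 0.03 0 0 0 1" --pt "0 0 0.04 0 0 0 1" --pt "0 0 0.042 0 0 0 1" --pt "0 0 0.042 0 0 0 1"

```text
time: 16.93
tool_pos: [612.8, 119.2, 177.0]
tcp_rot: [-179.9, 0.0, 87.3]
ft_force: [-0.9, 0.0, -1.6]
finger_gap: 16.3
```

```bash
python3 - <<'E'
from bench import r
from h import *
import pickle
a=r.snapshot("side");crop(a,240,140,40,50,14,"B2.png",1.7)
b=r.snapshot("top");crop(b,205,140,80,50,9,"B1.png",2)
pickle.dump((a,b),open("s2.pkl","wb"))
s=r.sense();print(s["ft_force"],s["wrist_torque"],s["tool_pos"],s["tcp_rot"],s["finger_gap"])
E
```

```text
[ 0.1160752  -0.4622562  -0.05180032] [ 0.03744326 -0.01161703  0.03130668] [613.93664875 119.38558205 178.87241994] [ 1.79956044e+02 -8.83872873e-03  8.72896405e+01] 16.256425464736193
```

View pics/B2.png

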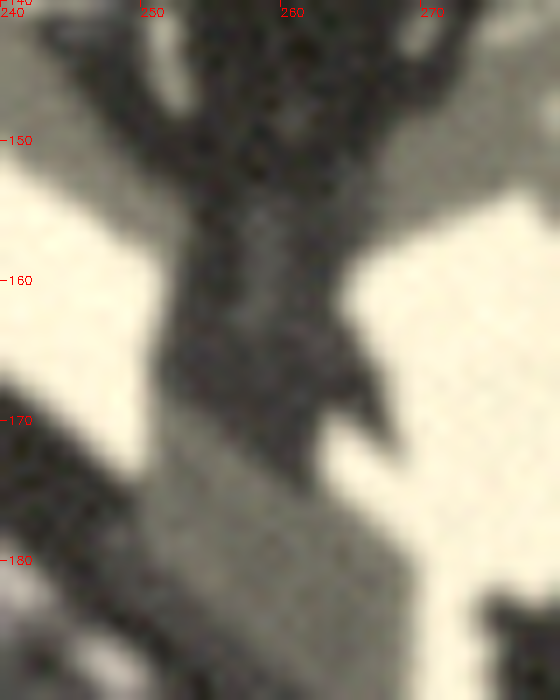

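View pics/B1.png

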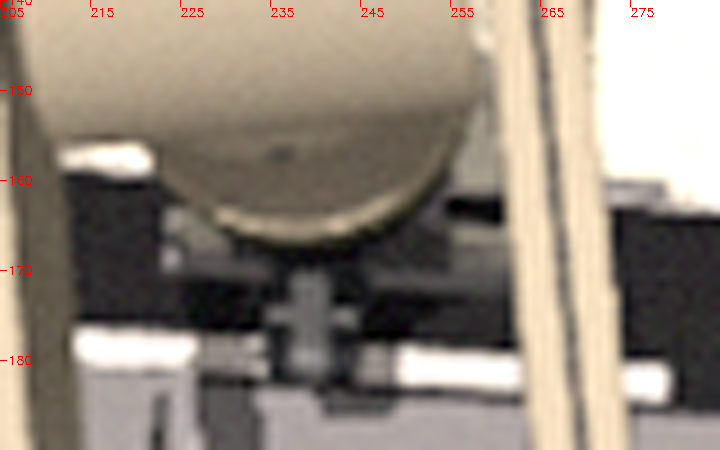

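jog_arm --pt "0 0 0.004 0 0 0 1" --pt "0 0 0.008 0 0 0 1" --pt "0 0 0.012 0 0 0 1" --pt "0 0 0.012 0 0 0 1"

```text
time: 17.37
tool_pos: [613.1, 119.4, 165.0]
tcp_rot: [-179.9, 0.0, 87.3]
ft_force: [-0.1, -0.2, -1.1]
finger_gap: 16.4
```

```bash
python3 - <<'E'
from bench import r
from h import *
a=r.snapshot("side");crop(a,240,140,40,50,14,"C2.png",1.7)
s=r.sense();print(s["ft_force"],s["wrist_torque"],s["tool_pos"],s["tcp_rot"],s["finger_gap"])
E
```

```text
[ 0.24605015 -1.25333765 -0.13153682] [-0.07514429  0.0513414  -0.03570236] [613.14814759 119.40275002 165.30359236] [-1.79928554e+02  1.28227219e-02  8.72920966e+01] 16.815019794872438
```

View pics/C2.png

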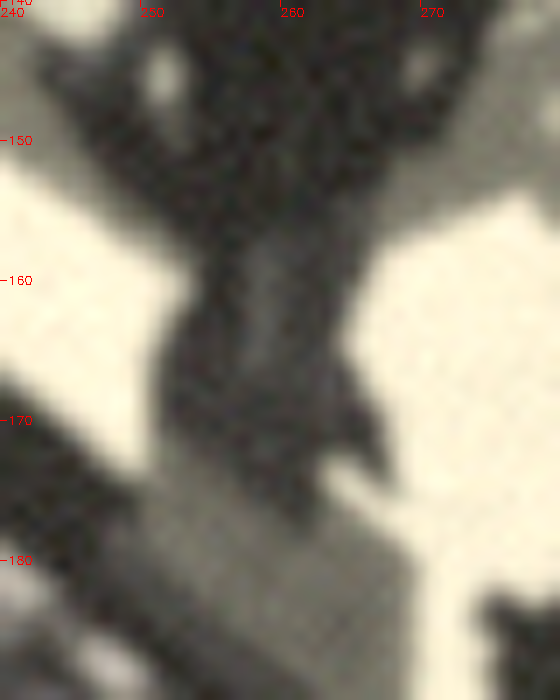

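```bash
python3 - <<'E'
from h import *
a,b=pickle.load(open("s2.pkl","rb"))
c,s_=np.cos(np.radians(-2.7)),np.sin(np.radians(-2.7))
def W(x,y,z,o):return [o[0]+c*x-s_*y,o[1]+s_*x+c*y,z]
for off in(.7,3,6):
  print(off,[proj(a,W(x,y,165.3+off,(613.1,119.4))).round(1) for x,y in((-14,-33),(14,-33),(-13,33))])
print([proj(a,W(0,y,170,(613.6,118.7))).round(1) for y in (-55,-33,55)])
p=np.array([613.,119,170]);
for d in np.eye(3)*10:print((proj(a,p+d)-proj(a,p)).round(2))
g=a["pixels"].astype(int).sum(2)//3
print("cols 262-274 rows 172-184");print(g[172:186,262:275]);print(g[162:180,246:254])
E
```

```text
0.7 [array([262.3, 178.1]), array([268.9, 175.3]), array([251. , 168.8])]
3 [array([262.3, 177.6]), array([268.9, 174.8]), array([251. , 168.2])]
6 [array([262.3, 176.9]), array([268.9, 174.1]), array([251. , 167.5])]
[array([269.9, 179. ]), array([265.9, 175.8]), array([250.5, 163.7])]
[ 2.25 -1.04]
[-1.86 -1.34]
[ 0.06 -2.4 ]
cols 262-274 rows 172-184
[[ 72 113 135 135 122 105 107 127 140 142 139 140 140]
 [ 69 112 135 142 140 129 123 133 141 143 141 140 138]
 [ 62  96 122 137 138 141 136 138 140 141 141 143 139]
 [ 60  78 104 123 134 137 140 140 142 141 140 141 140]
 [ 64  69  79  96 117 132 137 141 141 137 140 138 139]
 [ 61  63  69  76  97 113 130 137 141 138 137 139 142]
 [ 60  65  64  71  76  92 115 129 139 138 139 139 141]
 [ 62  62  57  67  69  73  91 114 131 140 140 140 144]
 [ 64  64  59  64  66  68  73  99 125 138 140 139 139]
 [ 62  62  64  61  59  66  73  93 125 140 141 137 130]
 [ 58  62  59  64  62  67  70  95 125 142 139 129 104]
 [ 61  61  59  60  66  69  75 100 128 140 134 115  82]
 [ 59  60  56  61  63  66  75 101 128 138 136 116  82]
 [ 59  59  58  62  62  66  78 100 128 141 139 124  99]]
[[142 141 144 143 126  95  51  37]
 [142 141 143 139 117  82  48  40]
 [143 143 141 133 109  70  47  38]
 [141 143 141 131  98  60  39  38]
 [142 141 140 134  98  55  44  35]
 [142 141 141 136  99  61  46  41]
 [142 141 145 133 105  71  53  43]
 [138 140 143 137 104  76  64  57]
 [127 139 142 136 108  77  70  62]
 [101 122 137 132 104  74  66  66]
 [ 70 101 120 126 100  77  61  66]
 [ 40  63  91 103  85  71  61  58]
 [ 30  37  57  68  65  68  61  60]
 [ 31  29  34  47  61  65  64  61]
 [ 23  34  33  44  60  64  65  62]
 [ 32  37  46  46  61  64  60  62]
 [ 34  45  54  50  57  66  66  69]
 [ 34  39  46  45  51  64  65  67]]
```

jog_arm --pt "0 0 0.003 0 0 0 1" --pt "0 0 0.006 0 0 0 1" --pt "0 0 0.006 0 0 0 1"

```text
time: 17.67
tool_pos: [613.2, 119.4, 159.2]
tcp_rot: [-179.9, 0.0, 87.3]
ft_force: [0.1, 0.4, -0.5]
finger_gap: 16.5
```

jog_arm --pt "0 0 0.003 0 0 0 1" --pt "0 0 0.0065 0 0 0 1" --pt "0 0 0.0065 0 0 0 1" --pt "0 0 0.0065 0 0 0 1" --pt "0 0 0.0065 0 0 0 1"

```text
time: 18.08
tool_pos: [613.6, 119.5, 153.6]
tcp_rot: [-180.0, -0.0, 87.3]
ft_force: [-0.0, -0.2, 0.5]
finger_gap: 16.4
```

```bash
python3 - <<'E'
from bench import r
from h import *
a=r.snapshot("side");crop(a,240,140,40,50,14,"D2.png",1.7)
s=r.sense();print(s["ft_force"],s["wrist_torque"],s["tool_pos"],s["tcp_rot"],s["finger_gap"])
b=r.snapshot("top");cv2.imwrite("pics/D1.png",b["pixels"][...,::-1])
pickle.dump((a,b),open("s3.pkl","wb"))
E
```

```text
[ 0.88241517 -0.65906753 -0.72249321] [-0.01081622 -0.00078103 -0.03593193] [613.71499277 119.46304014 153.74137566] [1.79987836e+02 6.38325964e-05 8.72934076e+01] 16.22978694885392
```

View pics/D2.png

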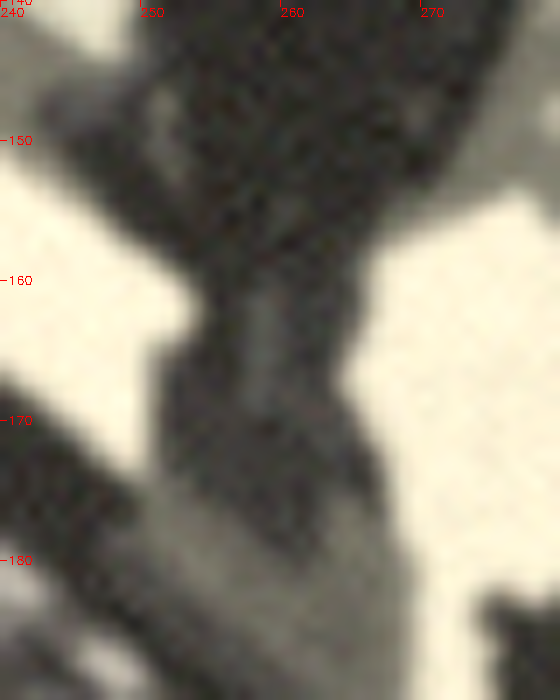

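View pics/D1.png

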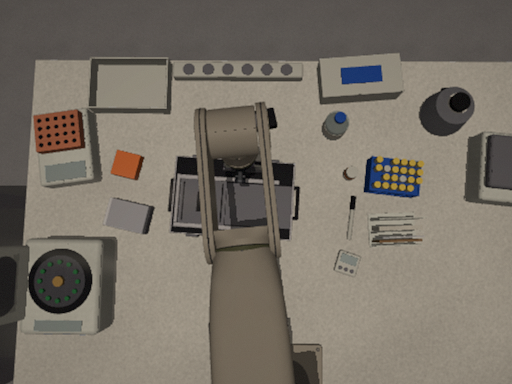

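jog_arm --pt "0 0 0.002 0 0 0 1" --pt "0 0 0.002 0 0 0 1" --pt "0 0 0.002 0 0 0 1" --pt "0 0 0.002 0 0 0 1" --pt "0 0 0.002 0 0 0 1"

```text
time: 18.6
tool_pos: [613.6, 119.5, 151.6]
tcp_rot: [180.0, -0.0, 87.3]
ft_force: [-0.7, 0.6, -0.9]
finger_gap: 16.3
```

jog_arm --pt "0 0 0 0 0 0 1" --pt "0 0 0 0 0 0 1" --pt "0 0 0 0 0 0 1" --pt "0 0 0 0 0 0 1" --pt "0 0 0 0 0 0 1"

```text
time: 19.02
tool_pos: [613.6, 119.4, 151.6]
tcp_rot: [180.0, 0.0, 87.3]
ft_force: [-0.0, 0.1, 0.5]
finger_gap: 16.7
```

```bash
python3 - <<'E'
from bench import r
from h import *
a=r.snapshot("side");crop(a,170,130,120,90,6,"E2.png",2)
s=r.sense();print(s["ft_force"],s["wrist_torque"],s["tool_pos"],s["tcp_rot"],s["finger_gap"])
E
```

```text
[-0.28965827 -0.5783393  -0.62000287] [-0.01125937 -0.02135943 -0.00698536] [613.62045365 119.43232391 151.5709261 ] [-1.79998127e+02  1.02008568e-03  8.72888479e+01] 16.341751588372578
```

View pics/E2.png

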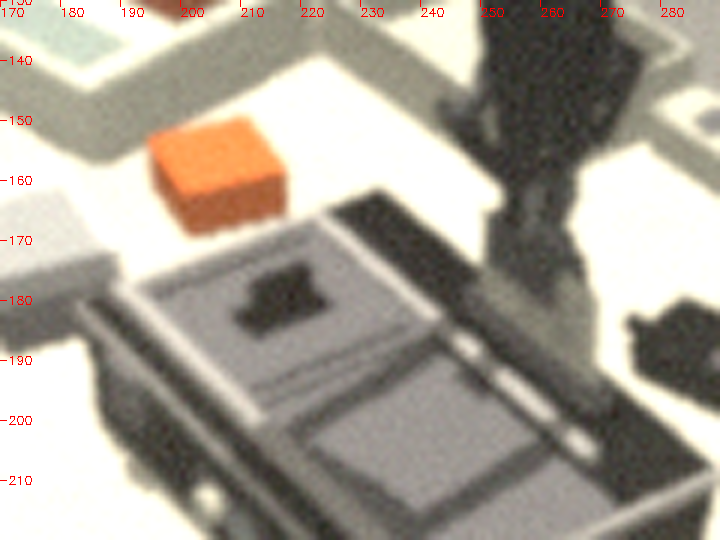

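The side view shows the cover shut and no tubes visible. The clip is upright over the card at about (258,175), with the card's edge between its jaws. Contact forces are near zero, so I'm handing in.

```bash
python3 - <<'E'
from bench import r
print(r.hand_in()); s=r.sense(); print(s["time"],s["tool_pos"],s["ft_force"],s["finger_gap"])
E
```

```text
the job is handed in; nothing more can be done
None
the job is handed in; nothing more can be done
```

I slid the cover shut, took the squeezed-open clip off the sorter, and handed in with it held open over the middle of the card's upper edge. No verdict was reported.

**Last checks**
- **Cover:** it stopped hard against its end at about 25 N, and both views show no tubes.
- **Clip:** the finger gap was about 16 mm, so the handles are fully pressed together. The tool was vertical, turned 87.3° to match the card's measured line.
- **Card:** the wrist force was about 1 N or less, which I take as no contact. The side view shows the card's edge between the jaws. By the camera it sits about 11 mm inside the mouth, and by the grasp height about 17 mm; the allowed range is 5–24 mm.
- **Bystanders:** I saw none displaced in the last top view. I checked this by eye and did not measure it.

**What disagreed or went wrong**
- **Fingertip position:** the real fingertips sat about 39 mm behind the reported tool point. My first push therefore passed over the grip bar without touching it.
- **Force on the cover:** I found that offset by pressing the shut fingertips on the cover plate, which briefly reached about 50 N. I took it as fingertip contact, not the gripper's body, where the limit is 40 N.
- **Card and clip positions:** the two cameras differed by a few millimetres.

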